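Stamp a carbonless delivery note without marking the copies

TASK

Stamp the top delivery note on the clipped pad: stand the self-inking stamp squarely on the big empty box at the foot of the form, its card side facing the foot of the form, and press it straight down just far enough for the die to print, for about half a second. The notes are carbonless copy sets, so press gently: never bear down hard on the pad, and print nowhere but inside that box. Then set the stamp down softly, upright in its shallow tray, and let go, leaving the calculator, box cutter and marker where they are.

Things in the scene. Friction and masses are not known exactly. Their poses are not given: they have to be found in the camera images.
- stamp_grip (a point): Black self-inking hand stamp, loose, 125 g, 94 mm tall, standing. This point: centre of its grip, 73 mm above the foot's underside (unpressed). The grip, a rounded block 32 mm (x) by 50 mm (y), goes 21 mm up and 18 mm down from it; there the shell (44 x 66 mm) makes a shoulder. z up, y the long side, -x the front, where a sloping white index card juts out to x = -34 mm. It sinks with the head.
- stamp_foot (a point): Centre of the underside of the stamp's foot, an open frame 38 mm (x) by 58 mm (y). Same axes as the grip.
- stamp_front (a point): Middle of the front lower edge of the stamp's foot, 19 mm in front (-x) of the foot's centre: the side with the index card.
- stamp_head (a joint): How far the head is pressed down over the foot, m; it springs back by itself. 2.4 N starts it, plus 0.3 N per mm. At 0.010 the die meets the paper and its foam adds 0.9 N per mm; at 0.016 the head meets a hard stop (13 N in all) and anything more goes straight into the pad.
- stamp_die: Rubber die inside the stamp's foot, 18 mm (x) by 46 mm (y), on the stamp's centre line; this origin is level with the foot's underside at rest, 10 mm below the die. It prints where it presses on something with more than 1 N: head pressed 12 mm or more.
- form: Pad of carbonless delivery notes, 176 mm long (x) by 125 mm wide, clipped on a grey holder board 206 x 140 mm; it does not slip. Origin under the middle of the board; x points to the head of the form with the steel clip (23 mm high), -x to its foot. Top sheet 14 mm above the worktop. More than 20 N on it marks the copies.
- form_box (a point): Centre of the big empty printed box at the foot of the form, on the top sheet (14 mm above the worktop). The outlined box is 44 mm along x by 70 mm along y, axes as the form's.
- tray: Shallow grey desk tray, fixed, outside 94 mm along x by 124 mm along y, inside 84 x 114 mm. Origin on the worktop under its centre, z up; its inner floor is 6 mm and its rim 16 mm above the worktop.
- calculator: Dark desk calculator, 125 x 74 x 16 mm, loose bystander. Origin at the centre of its underside.
- box_cutter: Box cutter, 25 x 168 x 22 mm, loose bystander lying beyond the work. Origin at the centre of its underside, y along its length.
- marker_blue: Marker pen, 17 x 132 x 19 mm, loose bystander lying beyond the work. Origin at the centre of its underside, y along its length.
Mind the look-alikes: they are no part of the job. What is shaped like the part that bears stamp_grip but pink or purple is not meant.

How it is judged (in metres and radians):
On the way:
1. the stamp prints inside the box: it stands within 9 mm of the box's centre, within 0.15 rad of square to it and the right way round, and its die presses on the form with more than 1 N for 0.3 s (contact force between stamp_die and form above 1 N and horizontal distance between stamp_foot and form_box below 0.009 m and angle between the y axis of stamp_foot and the y axis of form_box, either way round below 0.15 rad and x of stamp_front in the frame of form_box below -0.008 m), for 0.3 s.
At the end, for the whole second after the job is handed in: The stamp stands upright (within 0.08 rad) and at rest, foot flat on the tray's floor (within 4 mm) between its walls, head sprung back to within 3 mm (x of stamp_foot in the frame of tray between -0.045 and 0.045 m and y of stamp_foot in the frame of tray between -0.06 and 0.06 m and z of stamp_foot in the frame of tray below 0.01 m and angle between stamp_foot's own z axis and vertical below 0.08 rad and value of joint stamp_head below 0.003 m and linear speed of stamp_die below 0.02 m/s); the robot touches nothing.
It fails at once if more than 20 N bears on the pad of forms, which marks the copies (contact force between form and anything else above 20 N).
It fails at once if the die prints (presses with more than 1 N) anywhere but squarely in the box: over 12 mm from its centre, over 0.2 rad off square, or the wrong way round (contact force between stamp_die and anything else above 1 N and (horizontal distance between stamp_foot and form_box above 0.012 m or angle between the y axis of stamp_foot and the y axis of form_box, either way round above 0.2 rad or x of stamp_front in the frame of form_box above 0 m)).
It fails at once if the calculator, box cutter or marker is moved more than 20 mm (distance of any of calculator, box_cutter, marker_blue from where it was at the start of the episode above 0.02 m).
It fails at once if the stamp is dropped: it moves faster than 0.7 m/s (a fall of some 25 mm) while no finger touches anything (linear speed of stamp_die above 0.7 m/s and contact force between the fingers and anything else below 0.05 N).
It also fails if it takes over 48 s, if anything falls off the work surface, if the arm or the gripper's body presses on something with over 40 N, if the wrist force passes 120 N, or if a joint passes its speed limit or range.

ROBOT

A 6-joint arm with a two-finger parallel gripper is mounted at the origin on a cart in front of the work surface, level with it; the furniture and walls round the work are solid. World frame = base frame: x ahead of the robot, y to its left, z up, the work surface at z = 0. Lengths are in m, angles in degrees, forces in N, time in s.
With the tool pointing down it reaches from about 0.35 to 0.875 m from the base axis. Payload 4.2 kg.
Tool frame: the origin (TCP) lies midway between the tips of the shut fingers; the grasp point (between the pads) lies 19 mm behind it (hold_point_z is the z of the grasp point in the tool frame, in m); z points along the fingers, y is the direction in which the jaws open and shut (so a half turn about z gives the same grasp; the last joint's range is limited). The gripper opens to 87 mm and grips with 3 to 60 N. Pads are 19 mm wide; open, the fingers measure 117 mm over their backs; the gripper's body (75 mm by 190 mm) begins 51 mm behind the grasp point.
Start: joints at [-59.267, 22.042, 0.453, 0, -68.411, -14.817], TCP at [0.171, -0.601, 0.223] pointing down, gripper open.
Joint ranges: [-179.83, 179.83], [-69.29, 118.12], [-61.27, 80.66], [-181.25, 117.63], [-171.15, -9.14], [-177.46, 177.46]. Speed limits (degrees/s): [159.86, 159.86, 180, 180, 180, 180].

INTERFACE

Orientations are given as a 3x3 rotation matrix whose columns are the frame's x, y, z axes.
In Python, from station import * gives the robot as it stands. The module is installed in compiled form; this text tells all that it offers.
- The arm moves only by the tool jog_arm, never from a script. Its argument "moves" is a list of rows, each a list of 7 numbers: the closure, from -1 (fully open) to 1 (shut), then the shift along the tool's x, y, z in m, then the turn, a rotation vector about the tool's x, y, z in rad. In form: [[gripper, x, y, z, wx, wy, wz], ...]. A call has exactly 10 rows; each row is the pose to reach, as a shift and turn from the pose commanded when the call began, along the tool's axes at that moment; what a row does not reach only later rows make up. A row lasts 1/12 s, in which the tool goes at most 41.7 mm and 7.16 degrees, less where a joint would pass 70% of its speed; a pose out of reach is approached as far as the arm can. A call with a gripper value outside its range is refused whole. The fingers move at their own pace and stop on an object; the grip force is fixed at half the most. Time passes only in rows, so rows that repeat a pose let the fingers close, or fill a call up. It gives the time, the measured TCP pose, the force and the opening at its end, in the units of the state.
- sense(): the state, without advancing time (a new reading comes with each control period).
- capture(name): name is "scene" or "side" or "wrist"; returns a dict with "frame" (384x512x3 uint8, red, green, blue), "fov_y" (degrees; the focal length in pixels is half the picture's height over the tangent of half this angle, whatever the lens; pixels are square), "cx", "cy" (the principal point, pixels), "k1" (the pictures are not rectified: a ray, as slopes to the right and down, at radius r is drawn at 1 + k1 r^2 times it, then the intrinsics apply), "world_from_camera" (4x4, takes a point from camera to world coordinates). Camera axes: x right, y down, z forward; pixel columns grow to the right and rows downward; lengths in m; the calibration is good to about 2 mm. A picture is of the moment at which its call begins. There is no depth.
- finish_job(): hands the job in, once; it reports no verdict.
The state is a dict: "time_s": time; "joints": joint angles; "joint_velocities": joint speeds; "effort": joint torques, N m; "tcp_pos": TCP position; "ee_rot": TCP orientation; "wrist_force": force on the tool from outside, world axes, zero at the start; "moment": the same for the moment, N m; "gripper_width": opening from 0.0 (shut) to 1.0 (fully open).
Only numpy, scipy, OpenCV 4.12 (cv2) and the standard library are available. Lean on these libraries where they do the work, as an engineer would, in place of code of your own. Each camera call takes 0.05 s, during which the arm holds its last target.

## Working session

There is one attempt and no reset: what is moved stays moved. The work goes in short steps, Python scripts to look and compute and a tool call to move; the robot and the scene stay as the last step left them, time stands still between calls to the robot, and variables do not carry over. Pictures are saved under pics/ and viewed, and the job is handed in when it is done.

Besides the shell and the picture viewer there is one more tool, called after "Emit:" as name([rows], argument=value, ...), one row to a line, values as JSON. jog_arm: Moves the arm, as the interface text tells. Its arguments: {"type":"object","properties":{"moves":{"type":"array"}},"required":["moves"]}

```bash
mkdir -p pics; ls; python3 - <<'E'
from station import *
import cv2
s=sense();print(s)
for n in ["scene","side","wrist"]:
    c=capture(n);cv2.imwrite(f"pics/{n}0.png",c["frame"][:,:,::-1]);print(n,c["fov_y"],c["cx"],c["cy"],c["k1"],c["world_from_camera"])
E
```

```text
pics
{'time_s': 0.0, 'joints': array([-5.92679999e+01,  2.20898214e+01,  3.80011160e-01, -2.90216787e-02,
       -6.84113040e+01, -1.48157075e+01]), 'joint_velocities': array([-0.0761566 ,  0.02381737, -0.02850405,  0.04650493, -0.06138398,
       -0.02769608]), 'effort': array([-2.04835965e-05, -3.90665281e+01,  1.87401474e+01,  4.22007456e+00,
        1.08029565e-02, -1.98030239e-04]), 'tcp_pos': array([ 0.17123913, -0.60045654,  0.22147101]), 'ee_rot': array([[-9.61714568e-01, -2.74052247e-01, -6.75350826e-04],
       [-2.74053066e-01,  9.61712370e-01,  2.05763704e-03],
       [ 8.55931886e-05,  2.16394148e-03, -9.99997655e-01]]), 'wrist_force': array([ 0.54477169, -0.29460056, -0.21892918]), 'moment': array([-0.04554718, -0.05145235, -0.01177402]), 'gripper_width': 1.0033344462723461}
scene 50.27222571561974 260.4349194157894 196.69949695128082 -0.068825985279211 [[ 0.89465898 -0.22660328  0.38501464  0.04408745]
 [-0.44625764 -0.41285606  0.79397985 -1.31343068]
 [-0.02096282 -0.88215692 -0.47048882  0.77112543]
 [ 0.          0.          0.          1.        ]]
side 57.91305295491089 255.68839895900737 189.66743848515196 -0.05708994958584909 [[-0.9676076  -0.2223667   0.11953488  0.50208507]
 [-0.25234559  0.83769986 -0.48433526  0.4418613 ]
 [ 0.00756568 -0.49881057 -0.86667801  1.07676856]
 [ 0.          0.          0.          1.        ]]
wrist 68.35069319705434 252.0541315156269 189.47019085196538 -0.0567738706178541 [[-0.27428772  0.92878261  0.24925711  0.10087047]
 [ 0.96164493  0.26429426  0.07340004 -0.62129099]
 [ 0.00229546  0.25982956 -0.96565176  0.38361296]
 [ 0.          0.          0.          1.        ]]
```

View pics/scene0.png

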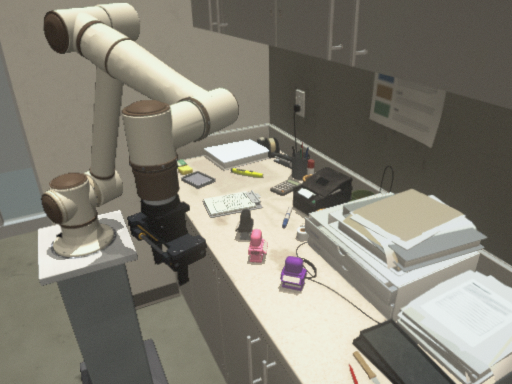

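View pics/side0.png

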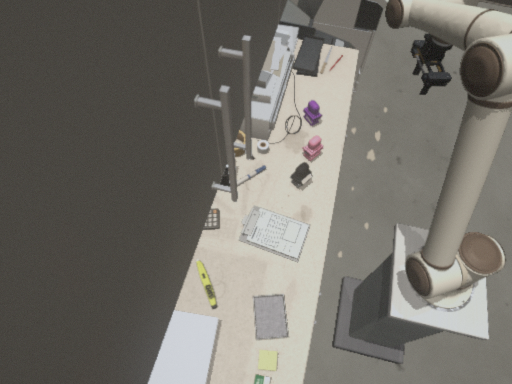

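View pics/wrist0.png

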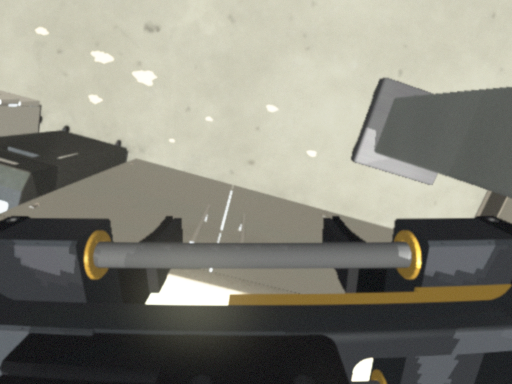

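```bash
cat > h.py <<'E'
import numpy as np, cv2
def K(c):
    f=c["frame"].shape[0]/2/np.tan(np.radians(c["fov_y"])/2)
    return np.array([[f,0,c["cx"]],[0,f,c["cy"]],[0,0,1]]),np.array([c["k1"],0,0,0.])
def ray(c,uv):
    k,d=K(c)
    p=cv2.undistortPointsIter(np.array(uv,float).reshape(-1,1,2),k,d,None,None,(3,100,1e-12)).reshape(-1,2)
    T=c["world_from_camera"];D=np.c_[p,np.ones(len(p))]@T[:3,:3].T
    return T[:3,3],D
def onz(c,uv,z):
    o,D=ray(c,uv);return o+D*((z-o[2])/D[:,2])[:,None]
def proj(c,P):
    k,d=K(c);T=np.linalg.inv(c["world_from_camera"])
    return cv2.projectPoints(np.array(P,float).reshape(-1,1,3),cv2.Rodrigues(T[:3,:3])[0],T[:3,3],k,d)[0].reshape(-1,2)
def crop(c,x0,y0,w,h,s,name):
    im=c["frame"][y0:y0+h,x0:x0+w,::-1]
    cv2.imwrite(name,cv2.resize(im,None,fx=s,fy=s,interpolation=cv2.INTER_CUBIC))
E
python3 - <<'E'
from station import *
from h import *
c=capture("scene");crop(c,170,150,150,112,5,"pics/sc1.png")
c=capture("side");crop(c,230,90,130,80*130//104,6,"pics/sd1.png");crop(c,230,200,110,95,6,"pics/sd2.png");crop(c,230,280,110,95,6,"pics/sd3.png")
E
```

```text
(no output)
```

View pics/sc1.png

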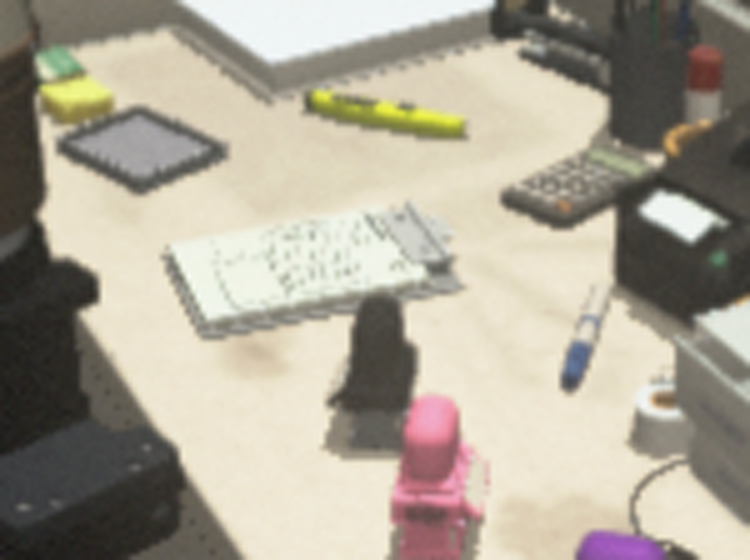

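View pics/sd1.png

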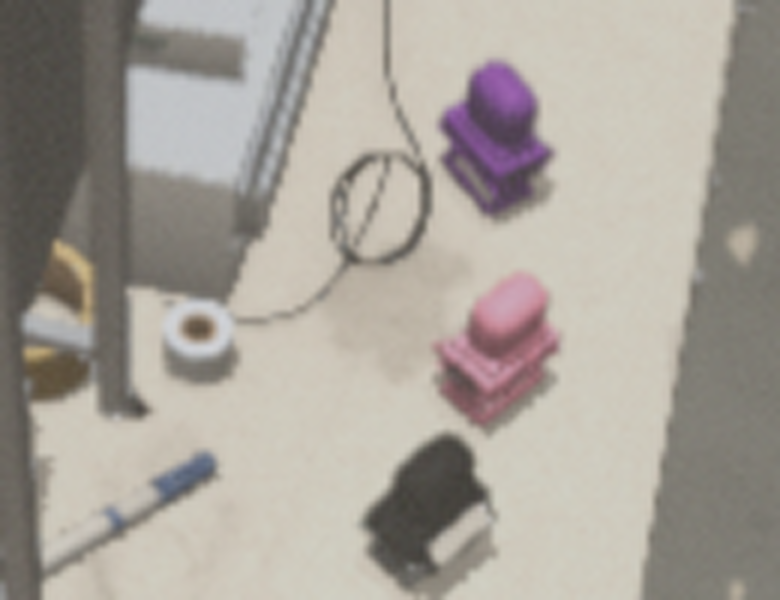

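View pics/sd2.png

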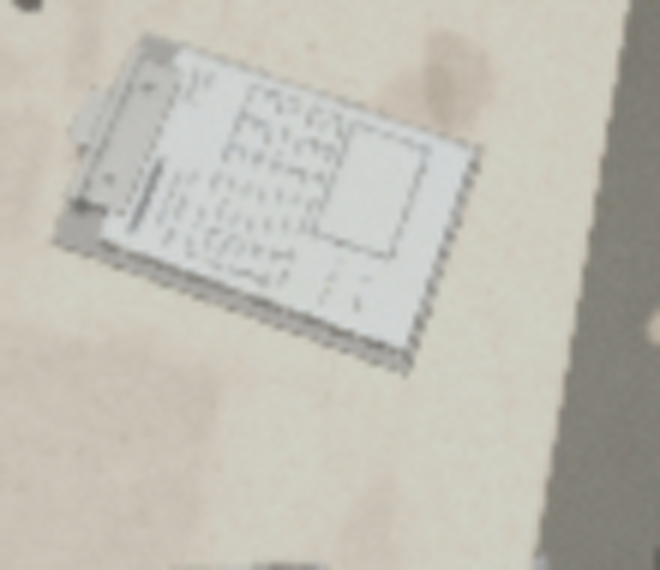

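View pics/sd3.png

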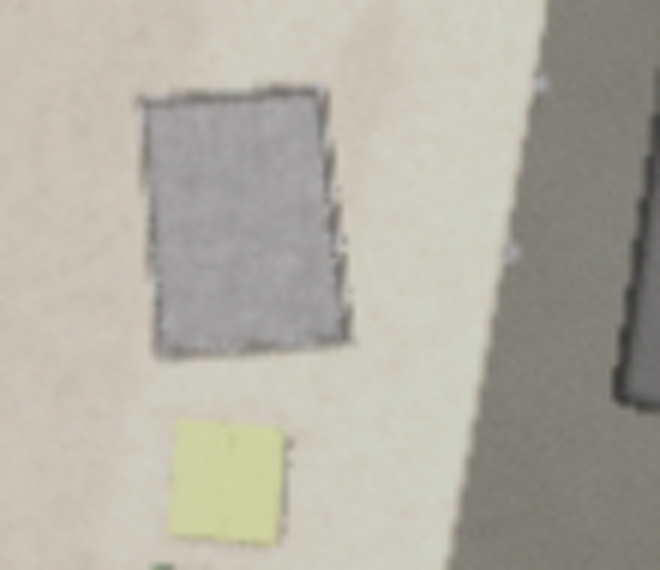

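```bash
cat > m.py <<'E'
from h import *
def R(th): return np.array([[np.cos(th),-np.sin(th),0],[np.sin(th),np.cos(th),0],[0,0,1]])
def rect(hx,hy,z,xc=0): return np.array([[xc-hx,-hy,z],[xc+hx,-hy,z],[xc+hx,hy,z],[xc-hx,hy,z]])
def stamp(x,y,th,z0=0):
    L=[rect(.019,.029,0),rect(.022,.033,.055),rect(.016,.025,.055),rect(.016,.025,.094)]
    L.append(np.array([[-.034,-.02,.02],[-.034,.02,.02],[-.022,.02,.05],[-.022,-.02,.05]]))
    return [l@R(th).T+[x,y,z0] for l in L]
def draw(c,polys,x0,y0,w,h,s,name):
    im=cv2.resize(c["frame"][y0:y0+h,x0:x0+w,::-1],None,fx=s,fy=s,interpolation=cv2.INTER_CUBIC)
    cols=[(0,255,255),(255,0,255),(255,255,0),(0,0,255),(0,255,0)]
    for i,p in enumerate(polys):
        q=((proj(c,p)-[x0,y0]+.5)*s-.5).round().astype(int)
        cv2.polylines(im,[q.reshape(-1,1,2)],True,cols[i%5],1)
    cv2.imwrite(name,im)
E
python3 - <<'E'
from station import *
from m import *
c=capture("side")
g=lambda P,o:(np.array(P)+.5)/6-.5+o
for nm,P,o,z in [("box",[(355,125),(428,150),(392,255),(318,232)],(230,200),.014),("tray",[(143,100),(323,88),(350,343),(158,355)],(230,280),.016)]:
    Q=onz(c,g(P,o),z);print(nm,Q.round(4).tolist(),Q.mean(0).round(4))
    for i in range(4):
        d=Q[(i+1)%4]-Q[i];print(np.hypot(*d[:2]).round(4),np.degrees(np.arctan2(d[1],d[0])).round(1))
# stamp: card bottom edge (435,560)-(495,520); grip top approx (445,445)
print(onz(c,g([(445,450)],(230,90)),.094), onz(c,g([(435,562),(495,520)],(230,90)),.02))
E
```

```text
box [[0.5109, -0.065, 0.014], [0.4682, -0.0604, 0.014], [0.4753, 0.0059, 0.014], [0.5171, 0.0031, 0.014]] [ 0.4929 -0.0291  0.014 ]
0.0429 173.8
0.0667 83.9
0.0419 -3.9
0.0684 -95.2
tray [[0.5616, 0.2091, 0.016], [0.4754, 0.1804, 0.016], [0.4366, 0.2955, 0.016], [0.5239, 0.3237, 0.016]] [0.4994 0.2522 0.016 ]
0.0908 -161.6
0.1214 108.6
0.0918 17.9
0.1206 -71.8
[[ 0.5037723  -0.24526298  0.094     ]] [[ 0.49485903 -0.21658257  0.02      ]
 [ 0.46541254 -0.25487115  0.02      ]]
```

```bash
python3 - <<'E'
from station import *
from m import *
from scipy.optimize import minimize
cs=[capture("side"),capture("scene")]
wins=[(285,155,32,40),(232,203,24,45)]
masks=[]
for c,(x0,y0,w,h) in zip(cs,wins):
    f=c["frame"].astype(int);m=np.zeros(f.shape[:2],bool)
    sub=f[y0:y0+h,x0:x0+w]; mm=(sub.max(2)<95)
    n,l,st,ce=cv2.connectedComponentsWithStats(mm.astype(np.uint8));k=1+np.argmax(st[1:,4]);print(st[k],ce[k]+[x0,y0])
    m[y0:y0+h,x0:x0+w]=l==k;masks.append(m)
def cost(p):
    t=0
    for c,m in zip(cs,masks):
        r=np.zeros((384*4,512*4),np.uint8);S=stamp(p[0]/100,p[1]/100,p[2])
        for G in (np.r_[S[0],S[1]],np.r_[S[2],S[3]]):
            q=cv2.convexHull(((proj(c,G)+.5)*4).astype(np.float32)).round().astype(np.int32);cv2.fillPoly(r,[q],255)
        r=cv2.resize(r,(512,384),interpolation=cv2.INTER_AREA)/255.
        t+=np.abs(r-m).sum()
    return t
best=None
for th in (-20,-30,-38,-46,-55):
    r=minimize(cost,[50,-24,np.radians(th)],method="Nelder-Mead",options=dict(initial_simplex=np.array([[50,-24,np.radians(th)],[51,-24,np.radians(th)],[50,-23,np.radians(th)],[50,-24,np.radians(th+8)]])))
    print(r.x[:2],np.degrees(r.x[2]),r.fun)
    if best is None or r.fun<best.fun:best=r
p=[.5,-.24,0];p=[best.x[0]/100,best.x[1]/100,best.x[2]]
draw(cs[0],stamp(*p),270,140,70,60,10,"pics/fit1.png")
draw(cs[1],stamp(*p),215,195,60,60,10,"pics/fit2.png")
E
```

```text
[  7   8  19  22 230] [300.22608696 173.50434783]
[  5   7  16  24 251] [245.24302789 222.23505976]
[ 50.62627845 -23.61172035] -23.05307514613745 307.156862745098
[ 50.42143598 -24.27828554] -21.93367213327726 310.4549019607843
[ 50.41411028 -24.43698748] -26.49499166277689 318.55294117647054
[ 50.68441036 -23.58790661] -22.39297703392098 305.2078431372549
[ 50.51880949 -24.09662973] -23.27007384268085 307.0509803921569
```

View pics/fit1.png

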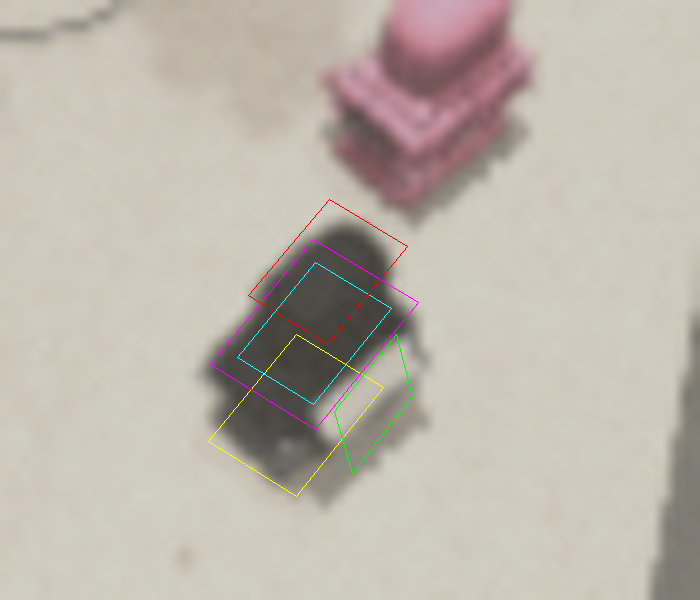

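View pics/fit2.png

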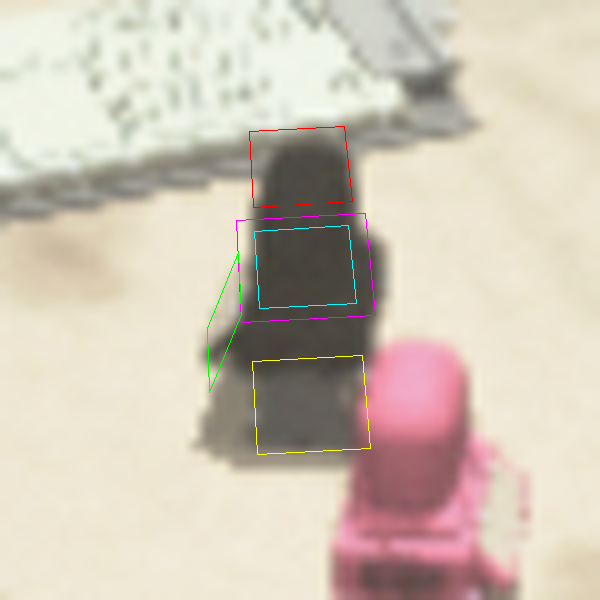

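Emit:
jog_arm([
  [-1,-0.03,0.013,0,0,0,0.08],
  [-1,-0.065,0.029,0,0,0,0.18],
  [-1,-0.1,0.045,0,0,0,0.28],
  [-1,-0.137,0.062,0,0,0,0.38],
  [-1,-0.174,0.079,0,0,0,0.48],
  [-1,-0.211,0.096,0,0,0,0.58],
  [-1,-0.248,0.112,0,0,0,0.68],
  [-1,-0.285,0.129,0,0,0,0.78],
  [-1,-0.32,0.145,0,0,0,0.87],
  [-1,-0.35,0.158,0,0,0,0.942],
])

```text
time_s: 1.23
tcp_pos: [0.4664, -0.3511, 0.2229]
ee_rot: [[-0.786, 0.619, 0.001], [0.619, 0.786, -0.0], [-0.001, 0.0, -1.0]]
wrist_force: [-0.2, 0.6, -0.0]
gripper_width: 1.002
```

```bash
python3 - <<'E'
from station import *
s=sense();print(s["time_s"],s["tcp_pos"],s["ee_rot"].round(3),s["joints"],s["wrist_force"])
E
```

```text
1.2333 [ 0.46636956 -0.35113599  0.22285622] [[-0.786  0.619  0.001]
 [ 0.619  0.786 -0.   ]
 [-0.001  0.    -1.   ]] [-2.10932161e+01  1.80035394e+01 -5.54299549e+00 -6.42704185e-03
 -6.64121253e+01 -1.07132229e+02] [-0.22222394  0.57300969 -0.04114447]
```

Emit:
jog_arm([
  [-1,-0.005,0.02,0,0,0,0],
  [-1,-0.01,0.045,0,0,0,0],
  [-1,-0.015,0.07,0,0,0,0],
  [-1,-0.02,0.095,0,0,0,0],
  [-1,-0.022,0.108,0,0,0,0],
  [-1,-0.022,0.108,0,0,0,0],
  [-1,-0.022,0.108,0,0,0,0],
  [-1,-0.022,0.108,0,0,0,0],
  [-1,-0.022,0.108,0,0,0,0],
  [-1,-0.022,0.108,0,0,0,0],
])

```text
time_s: 2.07
tcp_pos: [0.5478, -0.2824, 0.2227]
ee_rot: [[-0.787, 0.618, 0.0], [0.618, 0.787, -0.0], [-0.0, -0.0, -1.0]]
wrist_force: [0.1, 1.1, 0.3]
gripper_width: 1.001
```

```bash
python3 - <<'E'
from station import *
from m import *
c=capture("wrist")
print(c["world_from_camera"].round(3))
draw(c,[],0,0,512,384,1.5,"pics/w1.png")
E
```

```text
[[ 0.617  0.76   0.204  0.49 ]
 [ 0.787 -0.596 -0.161 -0.239]
 [-0.     0.26  -0.966  0.385]
 [ 0.     0.     0.     1.   ]]
```

View pics/w1.png

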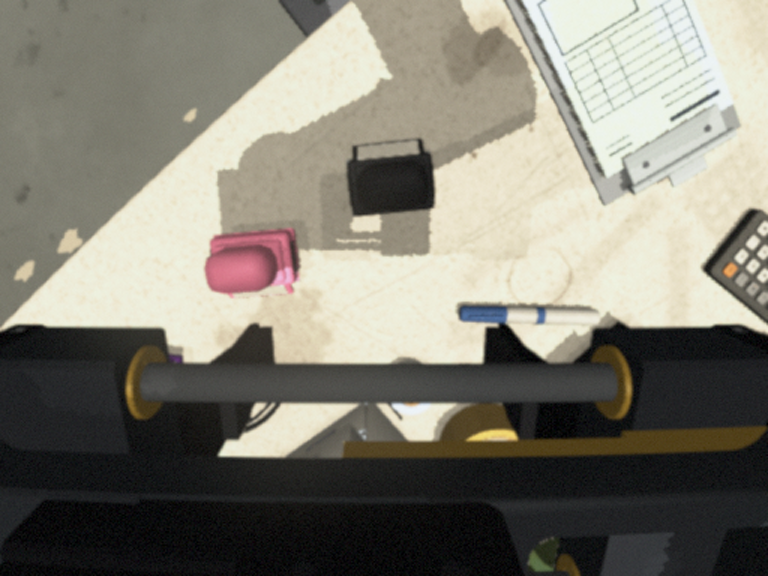

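```bash
python3 - <<'E'
from station import *
from m import *
c=capture("wrist")
f=np.clip(255*(c["frame"]/255.)**0.5,0,255).astype(np.uint8);c2=dict(c,frame=f)
draw(c2,[],215,80,90,70,8,"pics/w2.png")
draw(c2,stamp(.505,-.237,np.radians(-38)),215,80,90,70,8,"pics/w3.png")
draw(c,[],320,0,180,145,4,"pics/w4.png")
E
```

```text
(no output)
```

View pics/w2.png

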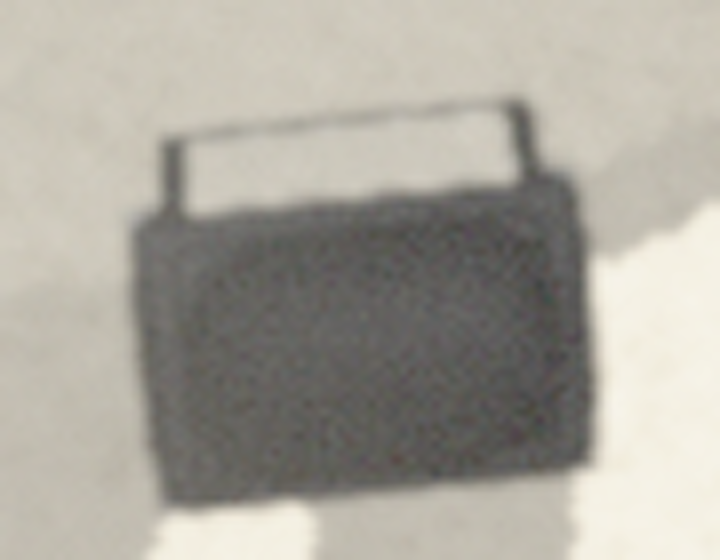

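View pics/w3.png

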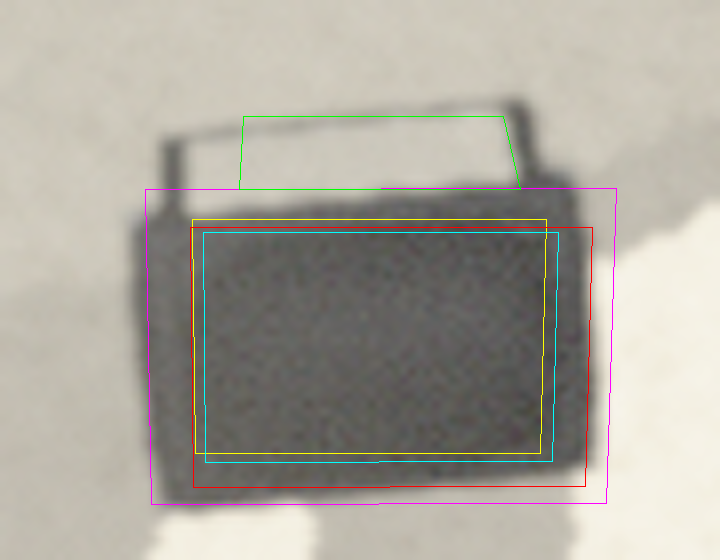

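View pics/w4.png

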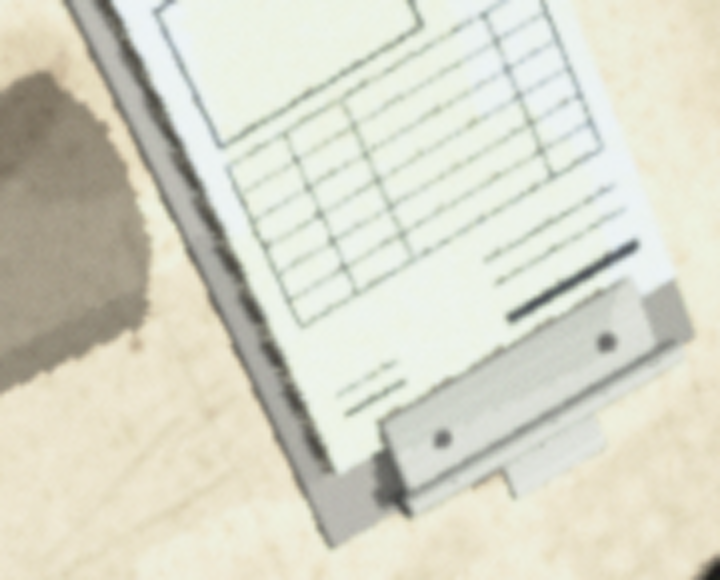

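```bash
python3 - <<'E'
from station import *
from m import *
from scipy.optimize import least_squares
c=capture("wrist")
P=(np.array([(135,222),(168,505),(592,468),(578,178)],float)+.5)/8-.5+[215,80]
# order: -x,-y ; +x,-y ; +x,+y ; -x,+y
for z in (.035,.045,.055,None):
    def f(p):
        zz=p[3] if z is None else z
        return (proj(c,rect(.022,.033,zz)@R(p[2]).T+[p[0],p[1],0])-P).ravel()
    r=least_squares(f,[.5,-.24,-.66]+([.045] if z is None else []));print(z,r.x.round(4),np.degrees(r.x[2]),np.sqrt(2*r.cost/4))
f=np.clip(255*(c["frame"]/255.)**0.5,0,255).astype(np.uint8);c2=dict(c,frame=f)
p=least_squares(lambda p:(proj(c,rect(.022,.033,.045)@R(p[2]).T+[p[0],p[1],0])-P).ravel(),[.5,-.24,-.66]).x
draw(c2,stamp(*p),215,80,90,70,8,"pics/w5.png")
# card ends
print(onz(c,(np.array([(165,135),(525,100)])+.5)/8-.5+[215,80],.02))
# box near edge corners + form edge in w4
q=lambda L:(np.array(L)+.5)/4-.5+[320,0]
Q=onz(c,q([(220,147),(422,27),(158,13)]),.014);print(Q.round(4))
Q=onz(c,q([(302,326),(600,150),(230,168)]),.014);print(Q.round(4))
s=capture("side")
draw(s,stamp(*p),270,140,70,60,10,"pics/fit3.png")
E
```

```text
0.035 [ 0.5046 -0.2379 -0.5733] -32.84713807008552 0.651583648773517
0.045 [ 0.5043 -0.238  -0.5734] -32.853199415448046 1.4748186259703788
0.055 [ 0.5039 -0.238  -0.5735] -32.85960948680811 2.467200321890039
None [ 0.5048 -0.2379 -0.5732  0.0305] -32.844523601674204 0.5003628211087049
[[ 0.46074734 -0.24301629  0.02      ]
 [ 0.49085443 -0.19616152  0.02      ]]
[[ 0.5087 -0.0648  0.014 ]
 [ 0.5173  0.0047  0.014 ]
 [ 0.4663 -0.0592  0.014 ]]
[[ 0.5685 -0.0723  0.014 ]
 [ 0.5811  0.0338  0.014 ]
 [ 0.5156 -0.0656  0.014 ]]
```

View pics/w5.png

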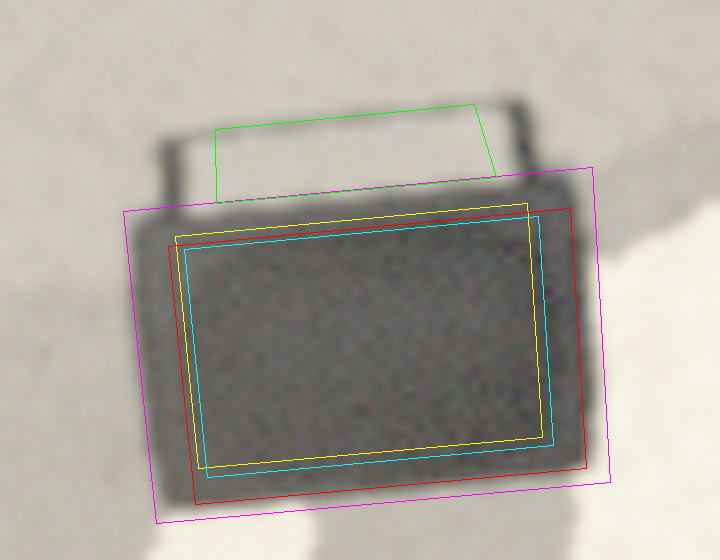

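View pics/fit3.png

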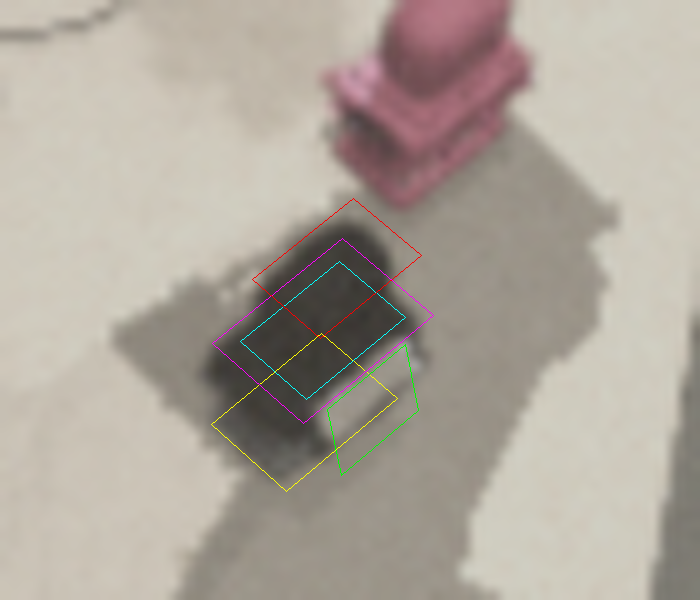

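Emit:
jog_arm([
  [-1,0.02,0.003,0,0,0,-0.03],
  [-1,0.045,0.006,0.01,0,0,-0.07],
  [-1,0.061,0.008,0.03,0,0,-0.093],
  [-1,0.061,0.008,0.06,0,0,-0.093],
  [-1,0.061,0.008,0.09,0,0,-0.093],
  [-1,0.061,0.008,0.105,0,0,-0.093],
  [-1,0.061,0.008,0.105,0,0,-0.093],
  [-1,0.061,0.008,0.105,0,0,-0.093],
  [-1,0.061,0.008,0.105,0,0,-0.093],
  [-1,0.061,0.008,0.105,0,0,-0.093],
])

```text
time_s: 3.1
tcp_pos: [0.5067, -0.2381, 0.1193]
ee_rot: [[-0.841, 0.541, 0.003], [0.541, 0.841, -0.001], [-0.003, 0.001, -1.0]]
wrist_force: [-0.5, -0.4, -0.5]
gripper_width: 1.0
```

```bash
python3 - <<'E'
from station import *
from m import *
s=sense();print(s["tcp_pos"],np.degrees(np.arctan2(s["ee_rot"][1,1],s["ee_rot"][0,1])))
c=capture("wrist")
f=np.clip(255*(c["frame"]/255.)**0.5,0,255).astype(np.uint8)
draw(dict(c,frame=f),stamp(.505,-.238,np.radians(-32.8)),0,0,512,384,1.5,"pics/w6.png")
c=capture("side");draw(c,[],250,120,110,90,7,"pics/sd6.png")
E
```

```text
[ 0.5067389  -0.23809248  0.1192896 ] 57.281413979203315
```

View pics/w6.png

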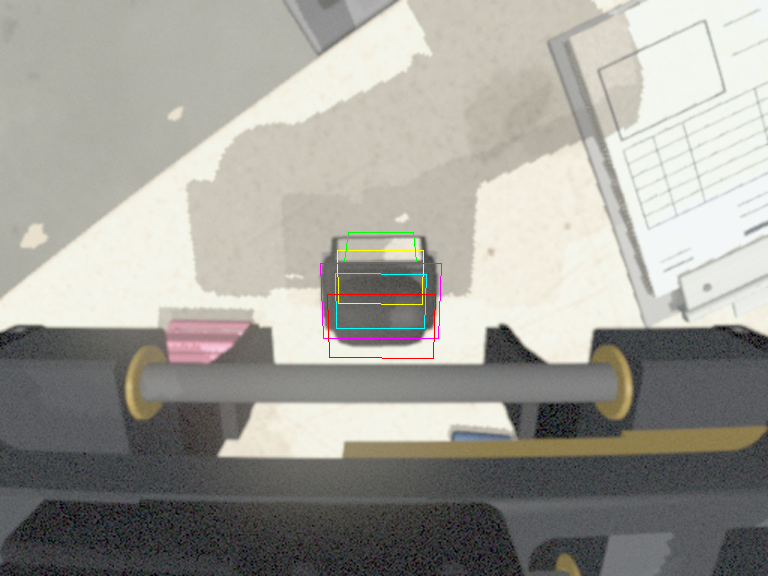

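View pics/sd6.png

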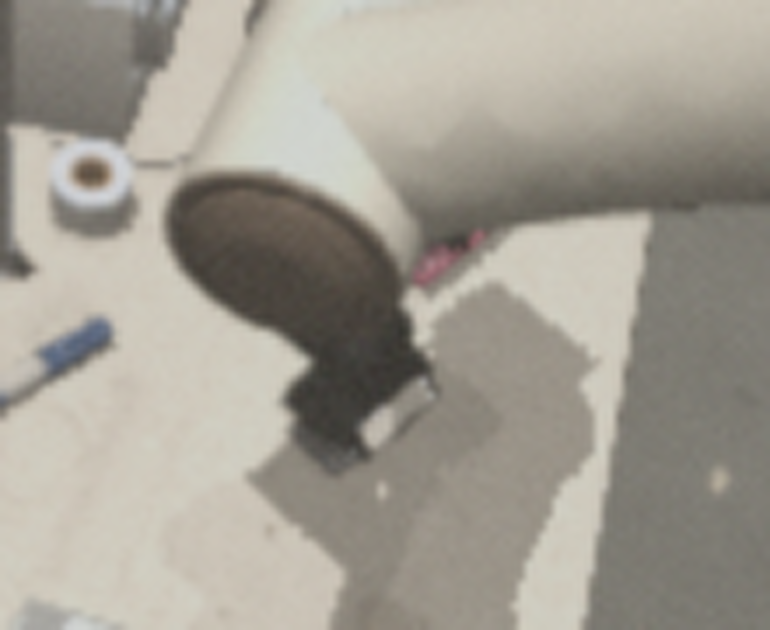

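Emit:
jog_arm([
  [-1,0.001,-0.001,0.015,0,0,0],
  [-1,0.001,-0.001,0.03,0,0,0],
  [-1,0.001,-0.001,0.045,0,0,0],
  [-1,0.001,-0.001,0.055,0,0,0],
  [-1,0.001,-0.001,0.061,0,0,0],
  [-1,0.001,-0.001,0.061,0,0,0],
  [-1,0.001,-0.001,0.061,0,0,0],
  [-1,0.001,-0.001,0.061,0,0,0],
  [-1,0.001,-0.001,0.061,0,0,0],
  [-1,0.001,-0.001,0.061,0,0,0],
])

```text
time_s: 4.03
tcp_pos: [0.5046, -0.2381, 0.0573]
ee_rot: [[-0.841, 0.541, 0.001], [0.541, 0.841, -0.0], [-0.001, 0.001, -1.0]]
wrist_force: [-0.4, 0.3, 0.1]
gripper_width: 0.999
```

```bash
python3 - <<'E'
from station import *
from m import *
s=sense();print(s["tcp_pos"],s["wrist_force"])
c=capture("wrist")
f=np.clip(255*(c["frame"]/255.)**0.5,0,255).astype(np.uint8)
draw(dict(c,frame=f),[],0,0,512,384,1.5,"pics/w7.png")
E
```

```text
[ 0.50455125 -0.23811191  0.05729168] [-0.37188884  0.32851138  0.08181114]
```

View pics/w7.png

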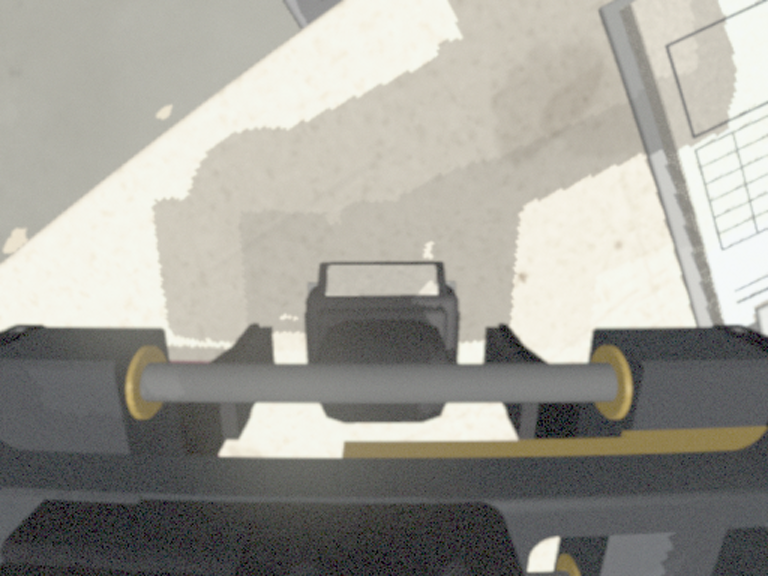

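Emit:
jog_arm([
  [-0.5,0,0,0,0,0,0],
  [-0.2,0,0,0,0,0,0],
  [0,0,0,0,0,0,0],
  [0.3,0,0,0,0,0,0],
  [1,0,0,0,0,0,0],
  [1,0,0,0,0,0,0],
  [1,0,0,0,0,0,0],
  [1,0,0,0,0,0,0],
  [1,0,0,0,0,0,0],
  [1,0,0,0,0,0,0],
])

```text
time_s: 4.92
tcp_pos: [0.5042, -0.238, 0.0566]
ee_rot: [[-0.841, 0.541, 0.0], [0.541, 0.841, -0.0], [-0.0, 0.0, -1.0]]
wrist_force: [0.7, 0.6, -1.5]
gripper_width: 0.573
```

```bash
python3 - <<'E'
from station import *
from m import *
s=sense();print(s["tcp_pos"],s["wrist_force"],s["gripper_width"])
c=capture("wrist")
f=np.clip(255*(c["frame"]/255.)**0.5,0,255).astype(np.uint8)
draw(dict(c,frame=f),[],0,0,512,384,1.5,"pics/w8.png")
E
```

```text
[ 0.50420422 -0.2379972   0.0565552 ] [ 0.71424961  0.62818337 -1.53109377] 0.5725390757812292
```

View pics/w8.png

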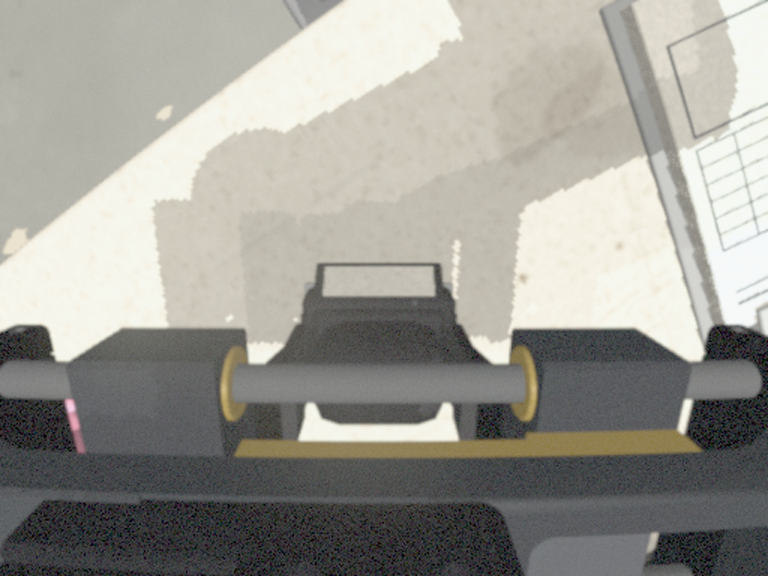

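Emit:
jog_arm([
  [1,0,0,-0.005,0,0,0],
  [1,0,0,-0.02,0,0,0],
  [1,0,0,-0.04,0,0,0],
  [1,0,0,-0.055,0,0,0],
  [1,0,0,-0.06,0,0,0],
  [1,0.01,0.013,-0.06,0,0,-0.04],
  [1,0.027,0.037,-0.06,0,0,-0.1],
  [1,0.045,0.061,-0.06,0,0,-0.17],
  [1,0.063,0.085,-0.06,0,0,-0.23],
  [1,0.073,0.098,-0.06,0,0,-0.28],
])

```text
time_s: 5.8
tcp_pos: [0.4945, -0.114, 0.116]
ee_rot: [[-0.959, 0.284, -0.002], [0.284, 0.959, 0.001], [0.002, 0.0, -1.0]]
wrist_force: [0.1, 0.1, -1.9]
gripper_width: 0.574
```

```bash
python3 - <<'E'
from station import *
from m import *
s=sense();print(s["tcp_pos"],s["wrist_force"],s["gripper_width"],s["ee_rot"].round(3))
c=capture("wrist")
f=np.clip(255*(c["frame"]/255.)**0.5,0,255).astype(np.uint8)
draw(dict(c,frame=f),[],0,0,512,384,1.5,"pics/w9.png")
E
```

```text
[ 0.49450015 -0.11400896  0.11600963] [ 0.12622881  0.050804   -1.9338847 ] 0.5743006019382101 [[-0.959  0.284 -0.002]
 [ 0.284  0.959  0.001]
 [ 0.002  0.    -1.   ]]
```

View pics/w9.png

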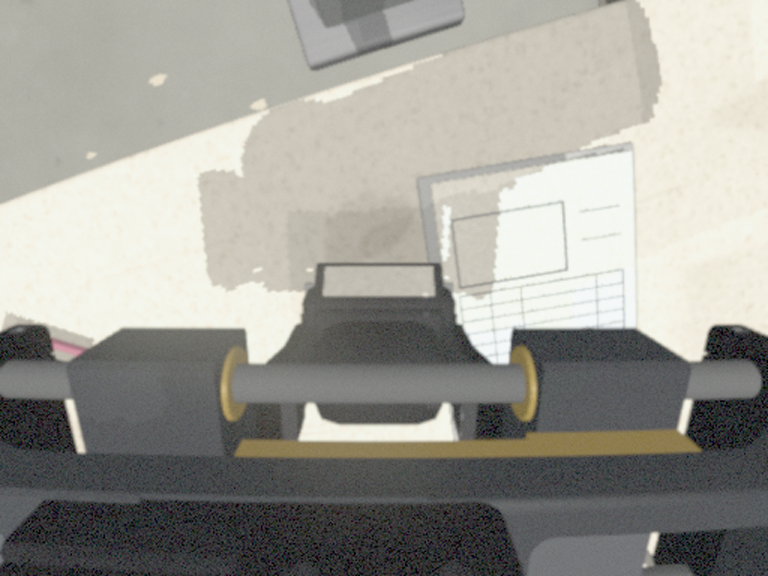

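```bash
python3 - <<'E'
from station import *
from m import *
c=capture("wrist");s=sense();print(s["tcp_pos"],s["joint_velocities"].round(2))
draw(c,[],275,90,160,120,5,"pics/w10.png")
E
```

```text
[ 0.49482259 -0.11413531  0.11619761] [-2.67  0.83  1.22  0.82 -0.36 -0.71]
```

View pics/w10.png

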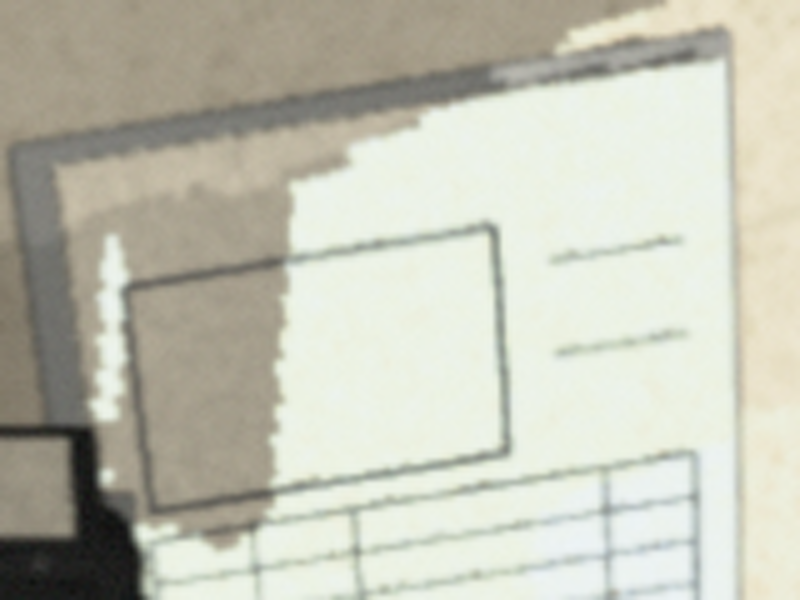

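```bash
python3 - <<'E'
from station import *
from m import *
from scipy.optimize import least_squares
c=capture("wrist");s=sense()
q=(np.array([(126,289),(152,512),(509,454),(494,227)],float)+.5)/5-.5+[275,90]
f=lambda p:(proj(c,rect(.022,.035,.014)@R(p[2]).T+[p[0],p[1],0])-q).ravel()
r=least_squares(f,[.491,-.0275,-.12]);print(r.x,np.degrees(r.x[2]),r.fun.round(2))
print(s["tcp_pos"],np.degrees(np.arctan2(s["ee_rot"][1,1],s["ee_rot"][0,1])))
# camera offset in tool frame
T=np.eye(4);T[:3,:3]=s["ee_rot"];T[:3,3]=s["tcp_pos"]
print((np.linalg.inv(T)@c["world_from_camera"]).round(4))
# stamp in tool: shell/card in image
f=np.clip(255*(c["frame"]/255.)**0.4,0,255).astype(np.uint8)
draw(dict(c,frame=f),[],190,165,125,125,6,"pics/w11.png")
E
```

```text
[ 0.49204859 -0.02894388 -0.1190059 ] -6.818535661035134 [-0.33 -0.12  0.16  0.08 -0.02  0.01  0.21  0.05]
[ 0.49517798 -0.11518951  0.11626519] 73.40592774557712
[[ 2.200e-03 -9.658e-01 -2.595e-01  7.340e-02]
 [ 1.000e+00  2.100e-03  7.000e-04 -8.000e-04]
 [-2.000e-04 -2.595e-01  9.658e-01 -1.620e-01]
 [ 0.000e+00  0.000e+00  0.000e+00  1.000e+00]]
```

View pics/w11.png

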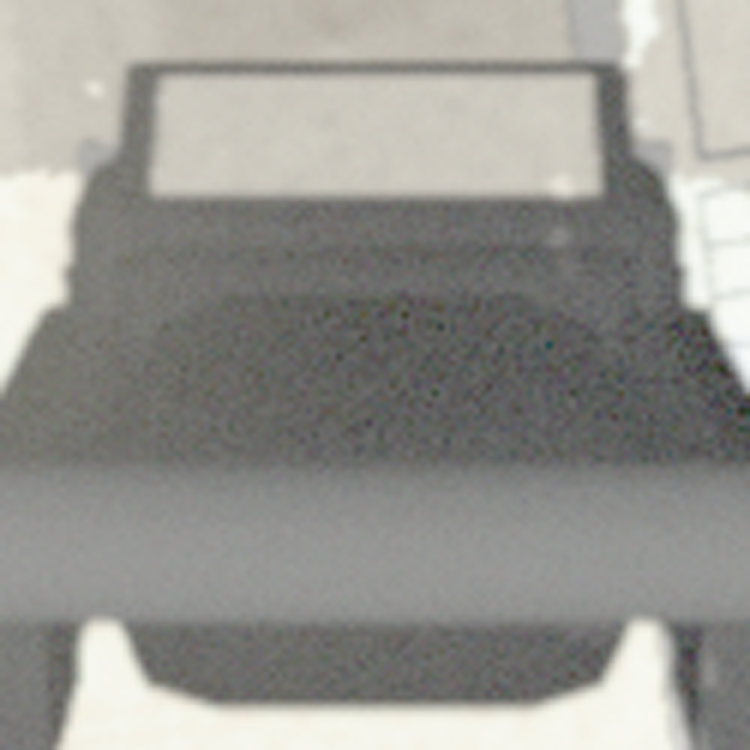

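Emit:
jog_arm([
  [1,0.007,0.021,0,0,0,-0.04],
  [1,0.015,0.044,0,0,0,-0.09],
  [1,0.023,0.068,0,0,0,-0.14],
  [1,0.028,0.082,0.005,0,0,-0.171],
  [1,0.028,0.082,0.015,0,0,-0.171],
  [1,0.028,0.082,0.025,0,0,-0.171],
  [1,0.028,0.082,0.031,0,0,-0.171],
  [1,0.028,0.082,0.031,0,0,-0.171],
  [1,0.028,0.082,0.031,0,0,-0.171],
  [1,0.028,0.082,0.031,0,0,-0.171],
])

```text
time_s: 6.78
tcp_pos: [0.4928, -0.03, 0.0859]
ee_rot: [[-0.993, 0.121, 0.001], [0.121, 0.993, -0.0], [-0.001, -0.0, -1.0]]
wrist_force: [0.5, -0.4, -1.5]
gripper_width: 0.571
```

```bash
python3 - <<'E'
from station import *
from m import *
s=sense();print(s["tcp_pos"],s["wrist_force"],s["gripper_width"],np.degrees(np.arctan2(s["ee_rot"][1,1],s["ee_rot"][0,1])))
p=s["tcp_pos"];th=np.arctan2(s["ee_rot"][1,1],s["ee_rot"][0,1])-np.pi/2
z0=p[2]-.0566
B=rect(.022,.035,.014)@R(np.radians(-6.82)).T+[.49205,-.02894,0]
c=capture("wrist")
f=np.clip(255*(c["frame"]/255.)**0.5,0,255).astype(np.uint8)
draw(dict(c,frame=f),[B],0,0,512,384,1.5,"pics/w12.png")
for n,w in (("side",(230,190,110,85)),("scene",(190,150,110,85))):
    c=capture(n);draw(c,[B]+stamp(p[0],p[1],th,z0)[:2],*w,7,f"pics/{n}12.png")
E
```

```text
[ 0.49279761 -0.03002273  0.08585868] [ 0.46024639 -0.43167449 -1.52220896] 0.5712942666227319 83.05802992091313
```

View pics/w12.png

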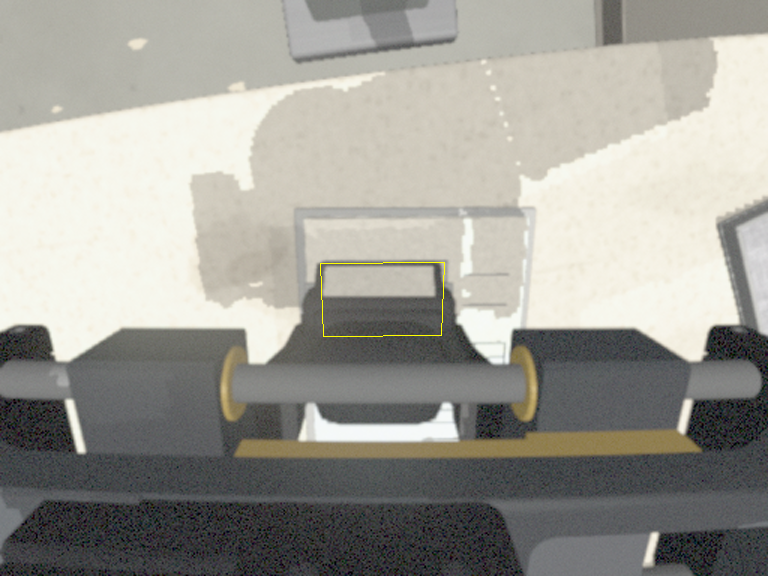

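View pics/side12.png

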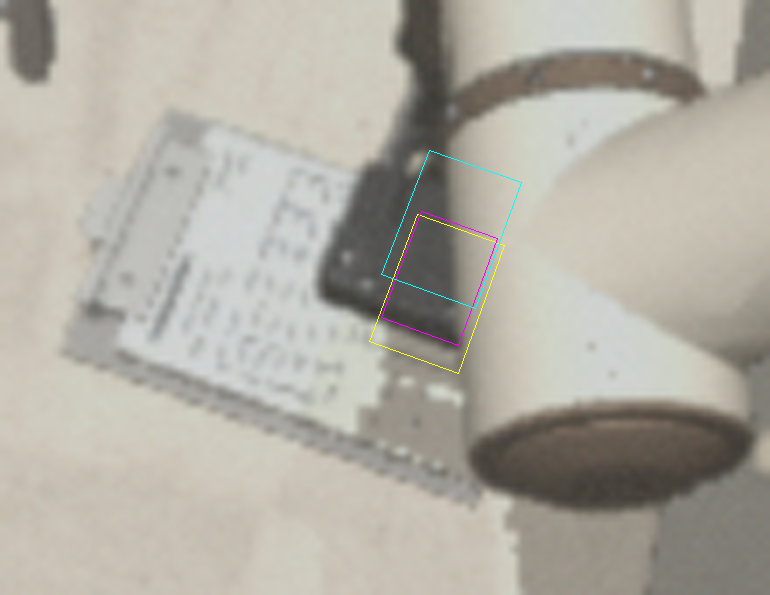

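View pics/scene12.png

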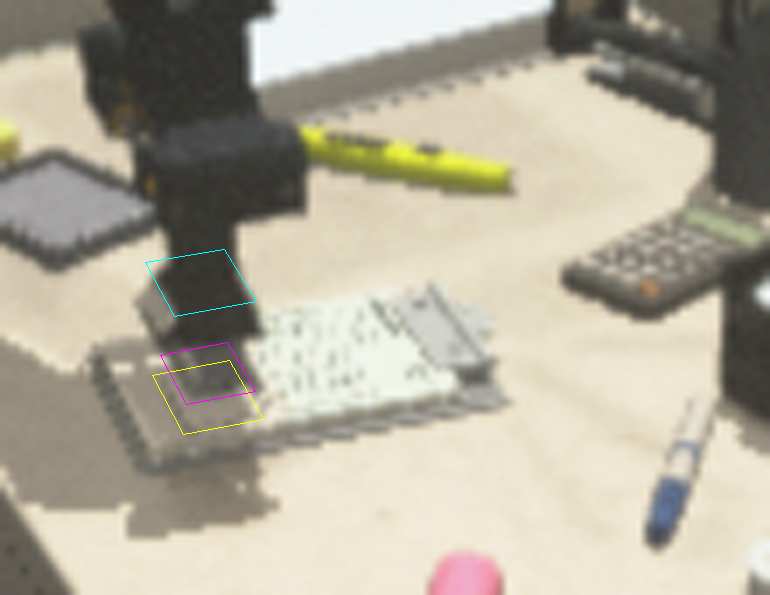

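Emit:
jog_arm([
  [1,0.001,0.001,0.004,0,0,0],
  [1,0.001,0.001,0.008,0,0,0],
  [1,0.001,0.001,0.012,0,0,0],
  [1,0.001,0.001,0.014,0,0,0],
  [1,0.001,0.001,0.016,0,0,0],
  [1,0.001,0.001,0.018,0,0,0],
  [1,0.001,0.001,0.02,0,0,0],
  [1,0.001,0.001,0.022,0,0,0],
  [1,0.001,0.001,0.023,0,0,0],
  [1,0.001,0.001,0.023,0,0,0],
])

```text
time_s: 7.77
tcp_pos: [0.4913, -0.0285, 0.0626]
ee_rot: [[-0.993, 0.12, -0.0], [0.12, 0.993, -0.0], [0.0, -0.0, -1.0]]
wrist_force: [-2.0, -0.0, 4.4]
gripper_width: 0.574
```

```bash
python3 - <<'E'
from station import *
from m import *
s=sense();print(s["tcp_pos"],s["wrist_force"],s["gripper_width"],s["ee_rot"].round(4))
c=capture("wrist")
f=np.clip(255*(c["frame"]/255.)**0.5,0,255).astype(np.uint8)
draw(dict(c,frame=f),[],150,120,250,187,3,"pics/w13.png")
s=sense();print(s["tcp_pos"],s["wrist_force"])
c=capture("scene");draw(c,[],190,170,70,55,10,f"pics/sc13.png")
E
```

```text
[ 0.49131911 -0.02845118  0.06255859] [-1.99071538 -0.04857447  4.37757536] 0.5736664272340487 [[-9.928e-01  1.199e-01 -5.000e-04]
 [ 1.199e-01  9.928e-01 -2.000e-04]
 [ 4.000e-04 -2.000e-04 -1.000e+00]]
[ 0.49136693 -0.02844176  0.06263817] [-2.248354    0.35270533  4.06566927]
```

View pics/w13.png

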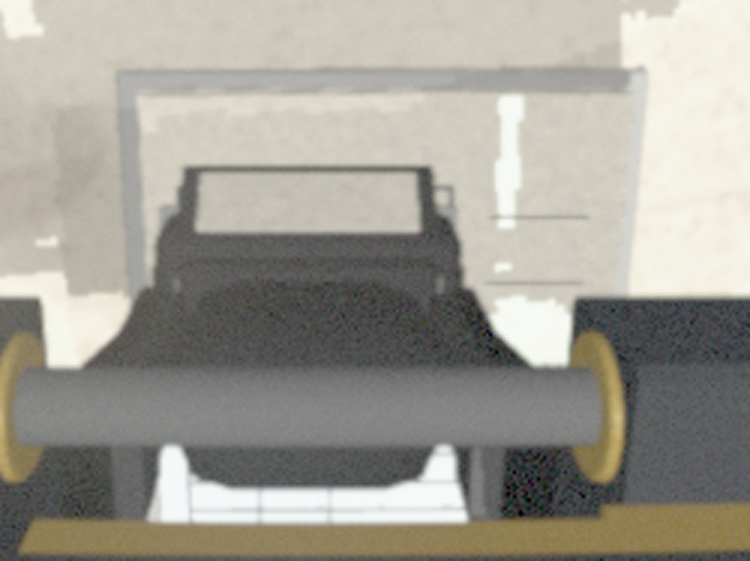

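View pics/sc13.png

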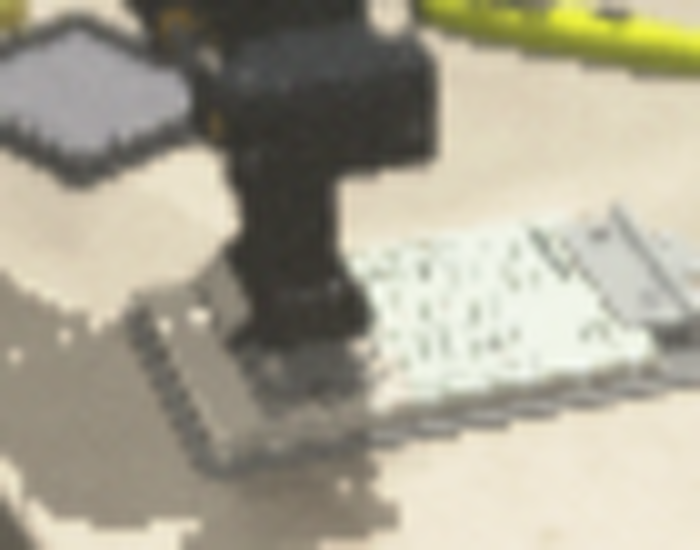

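Emit:
jog_arm([
  [1,0,0,0.001,0,0,0],
  [1,0,0,0.002,0,0,0],
  [1,0,0,0.003,0,0,0],
  [1,0,0,0.004,0,0,0],
  [1,0,0,0.0045,0,0,0],
  [1,0,0,0.005,0,0,0],
  [1,0,0,0.005,0,0,0],
  [1,0,0,0.005,0,0,0],
  [1,0,0,0.005,0,0,0],
  [1,0,0,0.005,0,0,0],
])

```text
time_s: 8.7
tcp_pos: [0.4916, -0.0285, 0.0589]
ee_rot: [[-0.993, 0.119, 0.0], [0.119, 0.993, -0.0], [-0.0, -0.0, -1.0]]
wrist_force: [-4.6, 1.1, 13.2]
gripper_width: 0.57
```

```bash
python3 - <<'E'
from station import *
for i in range(1):
    s=sense();print(s["time_s"],s["tcp_pos"],s["wrist_force"],s["moment"],s["gripper_width"],s["ee_rot"].round(4))
E
```

```text
8.7 [ 0.49157978 -0.02845694  0.05885875] [-4.60566634  1.07750267 13.24931157] [ 0.14875858  1.6843679  -0.08809166] 0.570058233896962 [[-9.928e-01  1.194e-01  3.000e-04]
 [ 1.194e-01  9.928e-01 -3.000e-04]
 [-3.000e-04 -3.000e-04 -1.000e+00]]
```

```bash
python3 - <<'E'
from station import *
from m import *
c=capture("wrist")
f=np.clip(255*(c["frame"]/255.)**0.45,0,255).astype(np.uint8)
draw(dict(c,frame=f),[],150,120,250,187,3,"pics/w14.png")
c=capture("scene");f=np.clip(255*(c["frame"]/255.)**0.5,0,255).astype(np.uint8);draw(dict(c,frame=f),[],190,170,70,55,10,f"pics/sc14.png")
s=sense();print(s["time_s"],s["tcp_pos"],s["wrist_force"],s["moment"])
E
```

```text
8.8 [ 0.49158229 -0.02843794  0.05886545] [-5.28961358  1.19462962 14.11661103] [ 0.22977841  1.7740999  -0.03853188]
```

View pics/w14.png

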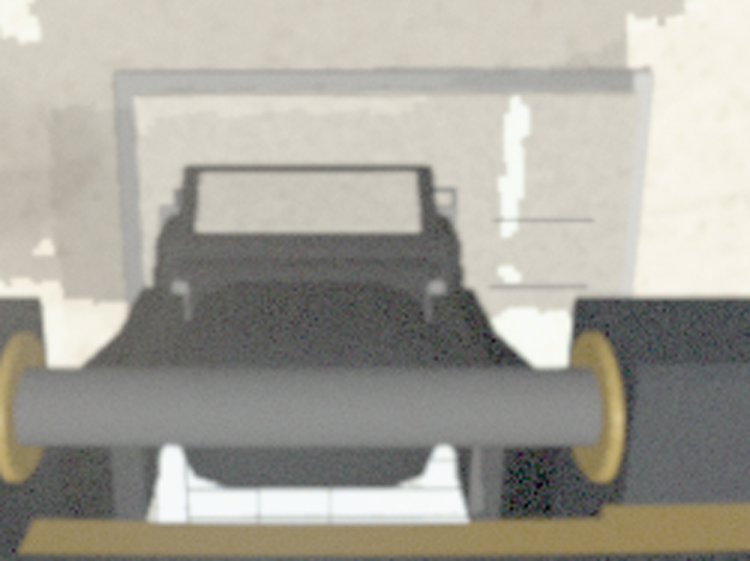

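View pics/sc14.png

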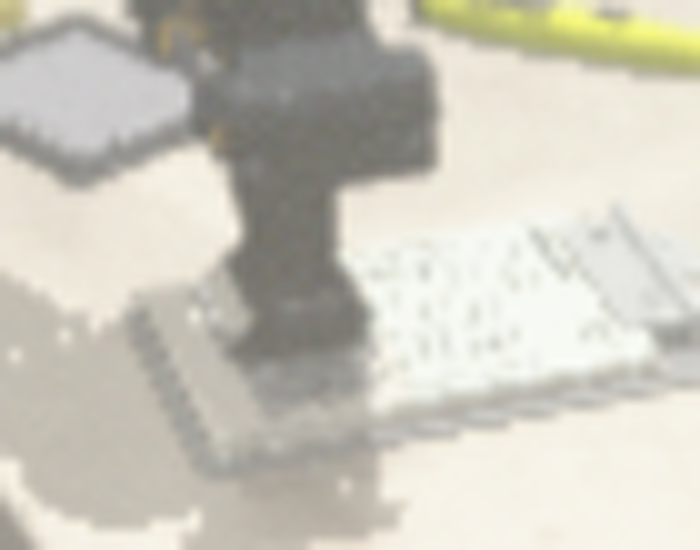

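Emit:
jog_arm([
  [1,0,0,-0.0005,0,0,0],
  [1,0,0,-0.001,0,0,0],
  [1,0,0,-0.001,0,0,0],
  [1,0,0,-0.001,0,0,0],
  [1,0,0,-0.001,0,0,0],
  [1,0,0,-0.001,0,0,0],
  [1,0,0,-0.001,0,0,0],
  [1,0,0,-0.001,0,0,0],
  [1,0,0,-0.001,0,0,0],
  [1,0,0,-0.001,0,0,0],
])

```text
time_s: 9.63
tcp_pos: [0.4916, -0.0284, 0.059]
ee_rot: [[-0.993, 0.12, 0.0], [0.12, 0.993, -0.0], [-0.0, -0.0, -1.0]]
wrist_force: [-3.9, -0.1, 6.7]
gripper_width: 0.571
```

```bash
python3 - <<'E'
from station import *
s=sense();print(s["time_s"],s["tcp_pos"],s["wrist_force"],s["moment"],s["effort"])
E
```

```text
9.6333 [ 0.49156385 -0.02842671  0.05896183] [-3.94159737 -0.05344388  6.72000121] [-0.01551459  0.98056168 -0.05183212] [ -0.11047607 -28.60985935  12.76452452   2.67518297   0.91855656
   0.03942952]
```

Emit:
jog_arm([
  [1,0,0,-0.001,0,0,0],
  [1,0,0,-0.002,0,0,0],
  [1,0,0,-0.004,0,0,0],
  [1,0,0,-0.006,0,0,0],
  [1,0,0,-0.008,0,0,0],
  [1,0,0,-0.01,0,0,0],
  [1,0,0,-0.011,0,0,0],
  [1,0,0,-0.011,0,0,0],
  [1,0,0,-0.011,0,0,0],
  [1,0,0,-0.011,0,0,0],
])

```text
time_s: 10.47
tcp_pos: [0.4916, -0.0284, 0.0695]
ee_rot: [[-0.993, 0.12, 0.0], [0.12, 0.993, 0.0], [-0.0, 0.0, -1.0]]
wrist_force: [-2.2, 0.0, 2.0]
gripper_width: 0.571
```

```bash
python3 - <<'E'
from station import *
from m import *
c=capture("wrist")
f=np.clip(255*(c["frame"]/255.)**0.45,0,255).astype(np.uint8)
draw(dict(c,frame=f),[],150,120,250,187,3,"pics/w15.png")
s=sense();print(s["time_s"],s["tcp_pos"],s["wrist_force"],s["moment"])
E
```

```text
10.5167 [ 0.4916303  -0.02839538  0.06946888] [-0.39248697 -0.0504059   2.02466896] [-0.38147078  0.24969126 -0.06569197]
```

View pics/w15.png

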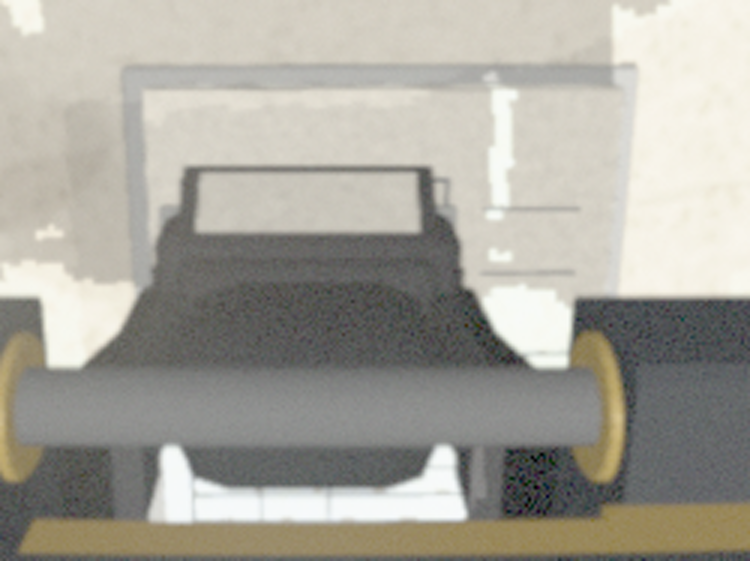

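Emit:
jog_arm([
  [1,0,0,-0.001,0,0,0],
  [1,0,0,-0.001,0,0,0],
  [-0.4,0,0,-0.001,0,0,0],
  [-0.6,0,0,-0.001,0,0,0],
  [-0.6,0,0,-0.001,0,0,0],
  [-0.6,0,0,-0.001,0,0,0],
  [-0.6,0,0,-0.003,0,0,0],
  [-0.6,0,0,-0.006,0,0,0],
  [-0.6,0,0,-0.008,0,0,0],
  [-0.6,0,0,-0.008,0,0,0],
])

```text
time_s: 11.35
tcp_pos: [0.492, -0.0283, 0.0782]
ee_rot: [[-0.993, 0.12, 0.001], [0.12, 0.993, 0.0], [-0.001, 0.0, -1.0]]
wrist_force: [0.5, 0.1, -0.2]
gripper_width: 0.8
```

```bash
python3 - <<'E'
from station import *
from m import *
c=capture("wrist")
f=np.clip(255*(c["frame"]/255.)**0.45,0,255).astype(np.uint8)
draw(dict(c,frame=f),[],150,120,250,187,3,"pics/w16.png")
s=sense();print(s["time_s"],s["tcp_pos"],s["wrist_force"],s["gripper_width"])
E
```

```text
11.4 [ 0.49181946 -0.02830496  0.07799222] [-0.71151975 -0.22231502  0.56840287] 0.7994469615952252
```

View pics/w16.png

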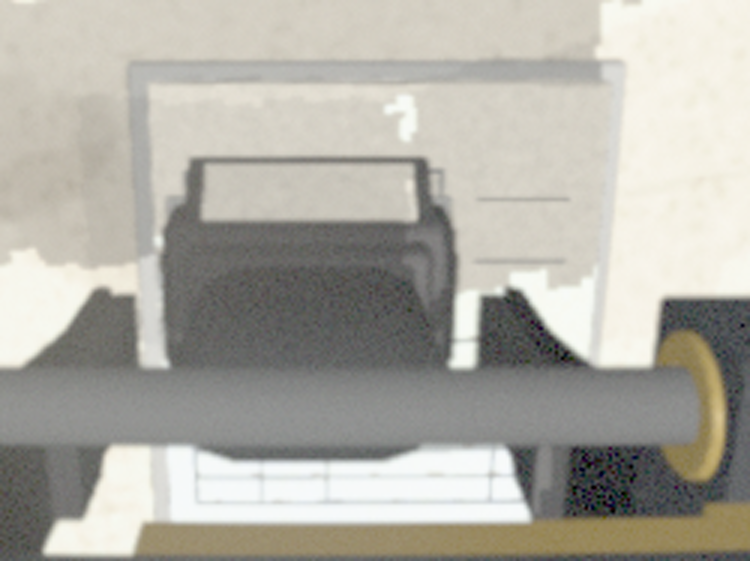

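Emit:
jog_arm([
  [-0.3,0,0,0,0,0,0],
  [0,0,0,0,0,0,0],
  [0.3,0,0,0,0,0,0],
  [1,0,0,0,0,0,0],
  [1,0,0,0,0,0,0],
  [1,0,0,0,0,0,0],
  [1,0,0,0,0,0,0],
  [1,0,0,0,0,0,0],
  [1,0,0,0,0,0,0],
  [1,0,0,0,0,0,0],
])

```text
time_s: 12.23
tcp_pos: [0.4915, -0.0284, 0.0775]
ee_rot: [[-0.993, 0.12, -0.0], [0.12, 0.993, -0.0], [0.0, -0.0, -1.0]]
wrist_force: [0.8, -0.8, -0.8]
gripper_width: 0.576
```

```bash
python3 - <<'E'
from station import *
s=sense();print(s["time_s"],s["tcp_pos"],s["wrist_force"],s["gripper_width"])
E
```

```text
12.2333 [ 0.49145337 -0.02840786  0.07747431] [ 0.77993328 -0.76635083 -0.84041838] 0.5760105512447447
```

Emit:
jog_arm([
  [1,0,0,0.0015,0,0,0],
  [1,0,0,0.003,0,0,0],
  [1,0,0,0.0045,0,0,0],
  [1,0,0,0.006,0,0,0],
  [1,0,0,0.0075,0,0,0],
  [1,0,0,0.009,0,0,0],
  [1,0,0,0.01,0,0,0],
  [1,0,0,0.011,0,0,0],
  [1,0,0,0.011,0,0,0],
  [1,0,0,0.011,0,0,0],
])

```text
time_s: 13.07
tcp_pos: [0.4916, -0.0284, 0.0667]
ee_rot: [[-0.993, 0.12, 0.0], [0.12, 0.993, -0.0], [-0.0, -0.0, -1.0]]
wrist_force: [-1.1, 1.3, 4.9]
gripper_width: 0.57
```

```bash
python3 - <<'E'
from station import *
from m import *
c=capture("wrist")
f=np.clip(255*(c["frame"]/255.)**0.45,0,255).astype(np.uint8)
draw(dict(c,frame=f),[],150,120,250,187,3,"pics/w17.png")
s=sense();print(s["time_s"],s["tcp_pos"],s["wrist_force"],s["moment"],s["gripper_width"])
E
```

```text
13.1167 [ 0.4915912  -0.02837255  0.06675923] [-1.77765144  0.59921634  6.07324632] [0.22214285 0.59509773 0.02486282] 0.5696705645377256
```

View pics/w17.png

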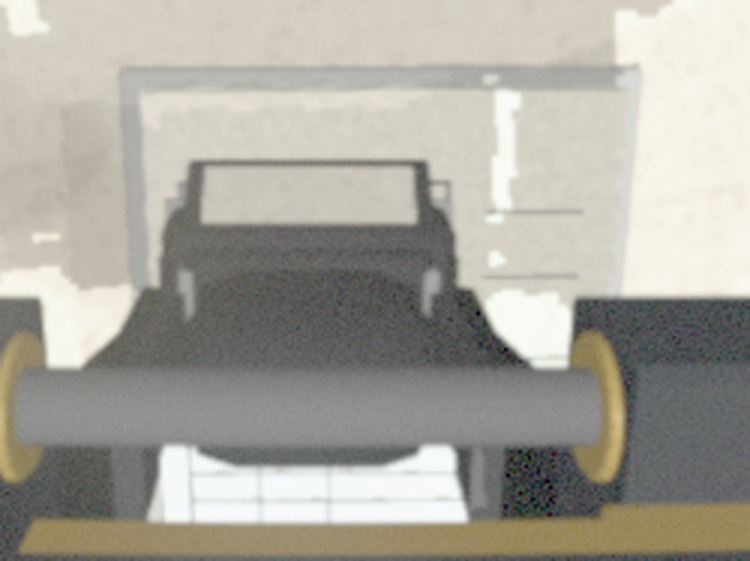

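Emit:
jog_arm([
  [1,0,0,0.0007,0,0,0],
  [1,0,0,0.0014,0,0,0],
  [1,0,0,0.002,0,0,0],
  [1,0,0,0.0025,0,0,0],
  [1,0,0,0.0025,0,0,0],
  [1,0,0,0.0025,0,0,0],
  [1,0,0,0.0025,0,0,0],
  [1,0,0,0.0025,0,0,0],
  [1,0,0,0.0025,0,0,0],
  [1,0,0,0.0025,0,0,0],
])

```text
time_s: 13.95
tcp_pos: [0.4916, -0.0284, 0.0646]
ee_rot: [[-0.993, 0.12, 0.0], [0.12, 0.993, -0.0], [-0.0, -0.0, -1.0]]
wrist_force: [-1.5, 1.5, 7.1]
gripper_width: 0.57
```

```bash
python3 - <<'E'
from station import *
s=sense();print(s["time_s"],s["tcp_pos"],s["wrist_force"],s["moment"],s["gripper_width"])
E
```

```text
13.95 [ 0.49159892 -0.02838395  0.06463308] [-1.48725965  1.53290045  7.12959065] [ 0.20816021  0.84898884 -0.02647579] 0.5701878244621595
```

Emit:
jog_arm([
  [1,0,0,0.0005,0,0,0],
  [1,0,0,0.0008,0,0,0],
  [1,0,0,0.0008,0,0,0],
  [1,0,0,0.0008,0,0,0],
  [1,0,0,0.0008,0,0,0],
  [1,0,0,0.0008,0,0,0],
  [1,0,0,-0.003,0,0,0],
  [1,0,0,-0.006,0,0,0],
  [1,0,0,-0.01,0,0,0],
  [1,0,0,-0.013,0,0,0],
])

```text
time_s: 14.78
tcp_pos: [0.4915, -0.0284, 0.0772]
ee_rot: [[-0.993, 0.12, 0.0], [0.12, 0.993, 0.0], [-0.0, 0.0, -1.0]]
wrist_force: [-0.6, 0.5, 1.9]
gripper_width: 0.569
```

Emit:
jog_arm([
  [1,0,0,-0.005,0,0,0],
  [1,0,0,-0.015,0,0,0],
  [1,0,0,-0.03,0,0,0],
  [1,0,0,-0.045,0,0,0],
  [1,0,0,-0.055,0,0,0],
  [1,0,0,-0.06,0,0,0],
  [1,0,0,-0.06,0,0,0],
  [1,0,0,-0.06,0,0,0],
  [1,0,0,-0.06,0,0,0],
  [1,0,0,-0.06,0,0,0],
])

```text
time_s: 15.62
tcp_pos: [0.4909, -0.0285, 0.1361]
ee_rot: [[-0.993, 0.12, -0.002], [0.12, 0.993, -0.0], [0.002, -0.001, -1.0]]
wrist_force: [-0.6, 0.2, -2.1]
gripper_width: 0.574
```

```bash
python3 - <<'E'
from station import *
from m import *
c=capture("wrist")
f=np.clip(255*(c["frame"]/255.)**0.6,0,255).astype(np.uint8)
draw(dict(c,frame=f),[],0,0,512,384,1.5,"pics/w18.png")
s=sense();print(s["time_s"],s["tcp_pos"],s["wrist_force"],s["gripper_width"])
c=capture("side");crop(c,230,190,110,85,7,"pics/sd18.png")
E
```

```text
15.6667 [ 0.49101946 -0.02849353  0.13622515] [-0.47415808  0.50733555 -1.08500416] 0.5698347854572705
```

View pics/w18.png

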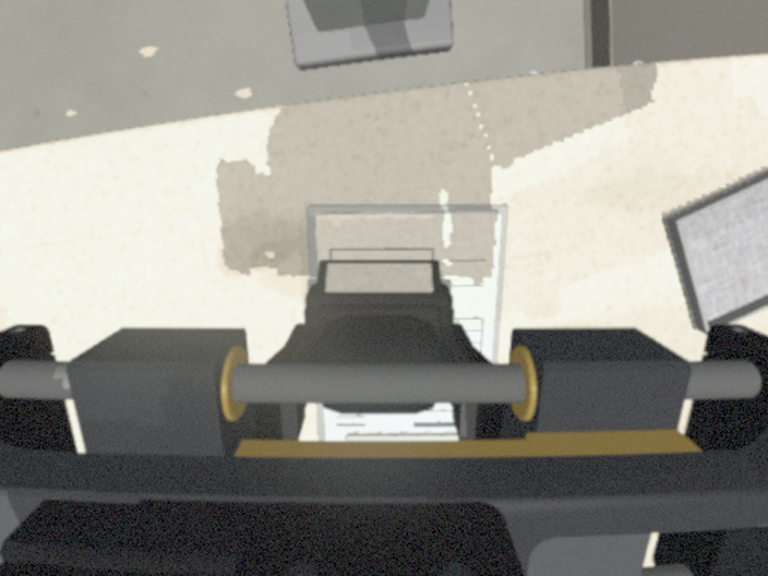

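View pics/sd18.png

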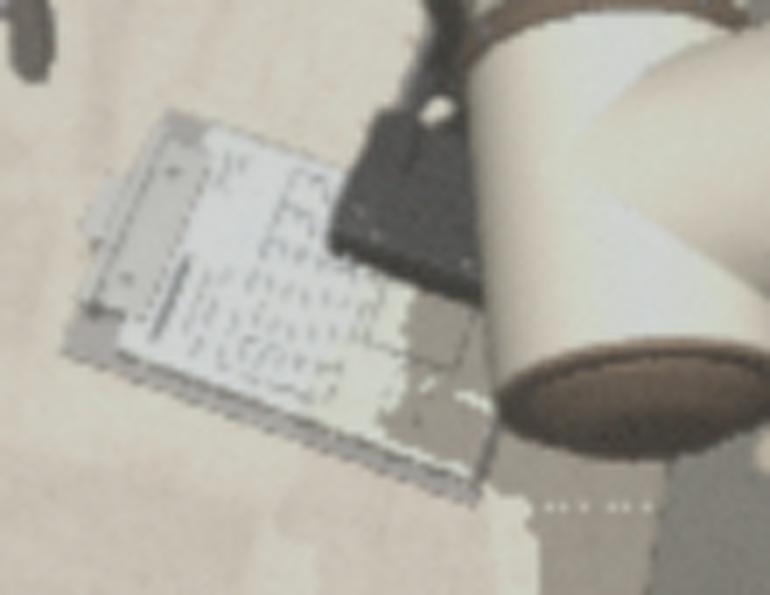

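Emit:
jog_arm([
  [1,0.001,0.015,0,0,0,-0.02],
  [1,0.004,0.045,0,0,0,-0.07],
  [1,0.007,0.08,0,0,0,-0.12],
  [1,0.011,0.115,0,0,0,-0.18],
  [1,0.014,0.15,0,0,0,-0.23],
  [1,0.017,0.185,0,0,0,-0.29],
  [1,0.02,0.22,0,0,0,-0.34],
  [1,0.023,0.25,0,0,0,-0.39],
  [1,0.025,0.27,0,0,0,-0.42],
  [1,0.026,0.28,0,0,0,-0.44],
])

```text
time_s: 16.55
tcp_pos: [0.4993, 0.2554, 0.1365]
ee_rot: [[-0.948, -0.318, 0.0], [-0.318, 0.948, 0.0], [-0.0, 0.0, -1.0]]
wrist_force: [-0.2, -0.5, -1.6]
gripper_width: 0.572
```

```bash
python3 - <<'E'
from station import *
from m import *
c=capture("wrist");T=rect(.047,.062,.016)@R(np.radians(18)).T+[.4994,.2522,0]
I=rect(.042,.057,.006)@R(np.radians(18)).T+[.4994,.2522,0]
draw(c,[T,I],0,0,512,384,1.5,"pics/w19.png")
s=sense();p=s["tcp_pos"];th=np.arctan2(s["ee_rot"][1,1],s["ee_rot"][0,1])-np.pi/2;print(s["time_s"],p,s["wrist_force"],s["gripper_width"],np.degrees(th))
c=capture("side");draw(c,[T,I]+stamp(p[0],p[1],th,p[2]-.0635)[:1],230,260,120,100,6,"pics/sd19.png")
c=capture("wrist");q=(c["frame"]);
E
```

```text
16.6 [0.49950383 0.25570966 0.13651349] [ 0.05744327  1.42923812 -1.24953292] 0.5720952150433025 18.581638958617173
```

View pics/w19.png

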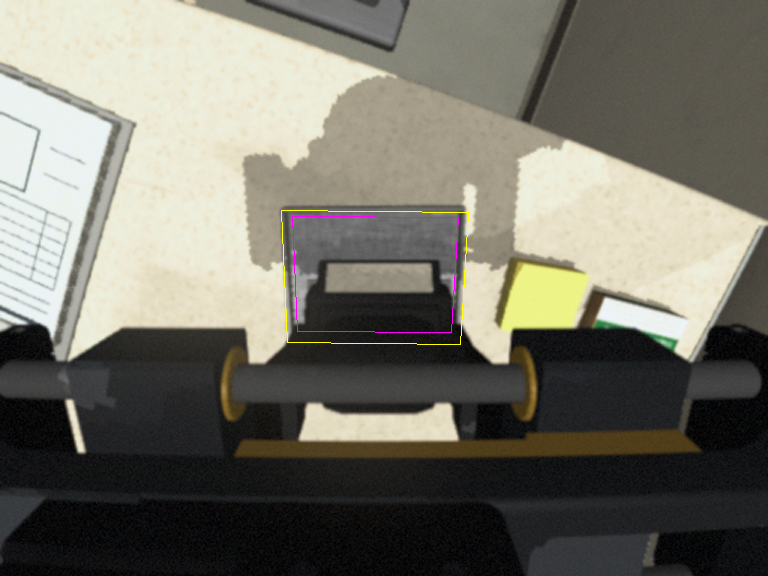

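View pics/sd19.png

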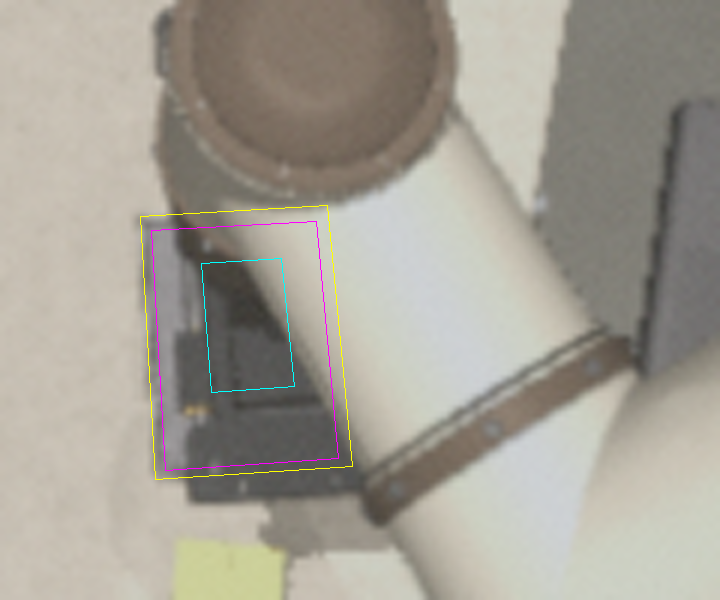

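Emit:
jog_arm([
  [1,0.001,-0.0035,0.01,0,0,0],
  [1,0.001,-0.0035,0.025,0,0,0],
  [1,0.001,-0.0035,0.04,0,0,0],
  [1,0.001,-0.0035,0.05,0,0,0],
  [1,0.001,-0.0035,0.057,0,0,0],
  [1,0.001,-0.0035,0.061,0,0,0],
  [1,0.001,-0.0035,0.063,0,0,0],
  [1,0.001,-0.0035,0.064,0,0,0],
  [1,0.001,-0.0035,0.065,0,0,0],
  [1,0.001,-0.0035,0.065,0,0,0],
])

```text
time_s: 17.53
tcp_pos: [0.4996, 0.2493, 0.0724]
ee_rot: [[-0.949, -0.314, 0.001], [-0.314, 0.949, 0.001], [-0.001, 0.0, -1.0]]
wrist_force: [-0.1, -0.2, -1.1]
gripper_width: 0.572
```

Emit:
jog_arm([
  [1,0,0,0.0005,0,0,0],
  [1,0,0,0.001,0,0,0],
  [1,0,0,0.0015,0,0,0],
  [1,0,0,0.002,0,0,0],
  [1,0,0,0.002,0,0,0],
  [1,0,0,0.0025,0,0,0],
  [1,0,0,0.0025,0,0,0],
  [1,0,0,0.0025,0,0,0],
  [1,0,0,0.0025,0,0,0],
  [1,0,0,0.0025,0,0,0],
])

```text
time_s: 18.37
tcp_pos: [0.4995, 0.2491, 0.0698]
ee_rot: [[-0.949, -0.314, 0.0], [-0.314, 0.949, 0.0], [-0.0, 0.0, -1.0]]
wrist_force: [-1.4, -0.5, 2.5]
gripper_width: 0.577
```

```bash
python3 - <<'E'
from station import *
s=sense();print(s["time_s"],s["tcp_pos"],s["wrist_force"],s["gripper_width"])
E
```

```text
18.3667 [0.49948684 0.24912981 0.06977445] [-1.41590279 -0.47492049  2.50278647] 0.5769187504688371
```

Emit:
jog_arm([
  [1,0,0,-0.0005,0,0,0],
  [1,0,0,-0.0005,0,0,0],
  [0,0,0,-0.0005,0,0,0],
  [-0.3,0,0,-0.0005,0,0,0],
  [-0.6,0,0,-0.0005,0,0,0],
  [-1,0,0,-0.0005,0,0,0],
  [-1,0,0,-0.0005,0,0,0],
  [-1,0,0,-0.0005,0,0,0],
  [-1,0,0,-0.0005,0,0,0],
  [-1,0,0,-0.0005,0,0,0],
])

```text
time_s: 19.2
tcp_pos: [0.4994, 0.2491, 0.0701]
ee_rot: [[-0.949, -0.314, 0.0], [-0.314, 0.949, 0.0], [-0.0, 0.0, -1.0]]
wrist_force: [0.0, -0.1, 0.0]
gripper_width: 0.974
```

Emit:
jog_arm([
  [-1,0,0,-0.005,0,0,0],
  [-1,0,0,-0.015,0,0,0],
  [-1,0,0,-0.03,0,0,0],
  [-1,0,0,-0.05,0,0,0],
  [-1,0,0,-0.075,0,0,0],
  [-1,0,0,-0.1,0,0,0],
  [-1,-0.02,-0.02,-0.12,0,0,0],
  [-1,-0.04,-0.04,-0.13,0,0,0],
  [-1,-0.05,-0.05,-0.13,0,0,0],
  [-1,-0.05,-0.05,-0.13,0,0,0],
])

```text
time_s: 20.03
tcp_pos: [0.5647, 0.2164, 0.2009]
ee_rot: [[-0.95, -0.312, 0.002], [-0.312, 0.95, 0.001], [-0.002, 0.001, -1.0]]
wrist_force: [-1.4, 1.0, -1.3]
gripper_width: 0.999
```

```bash
python3 - <<'E'
from station import *
from m import *
c=capture("wrist");f=np.clip(255*(c["frame"]/255.)**0.6,0,255).astype(np.uint8)
S=stamp(.4995,.2491,np.radians(18.3),.006)
T=rect(.047,.062,.016)@R(np.radians(18)).T+[.4994,.2522,0]
draw(dict(c,frame=f),[T]+S[:1],0,0,512,384,1.5,"pics/w20.png")
s=sense();print(s["time_s"],s["tcp_pos"],s["wrist_force"],s["gripper_width"])
c=capture("scene");draw(c,[],150,130,170,130,4.5,"pics/sc20.png")
E
```

```text
20.0833 [0.56291193 0.21650448 0.19970162] [-0.07445039 -0.03283636 -0.25935364] 1.001043605080082
```

View pics/w20.png

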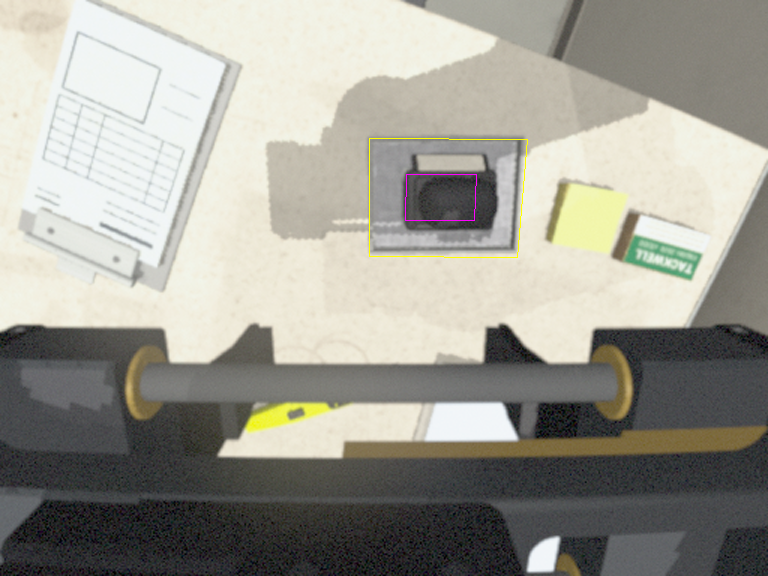

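View pics/sc20.png

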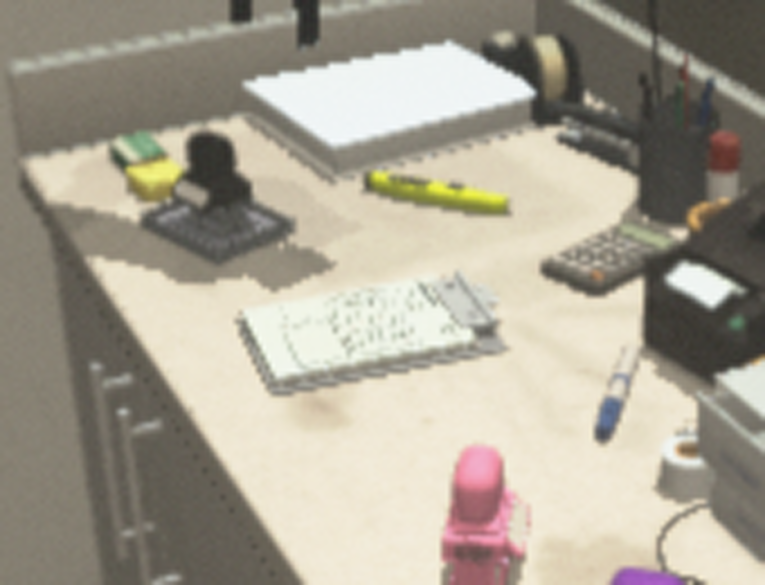

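```bash
python3 - <<'E'
from station import *
from m import *
c=capture("wrist");draw(c,[],20,0,150,110,5,"pics/w21.png")
q=onz(c,[(0,0)],.014)
E
```

```text
(no output)
```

View pics/w21.png

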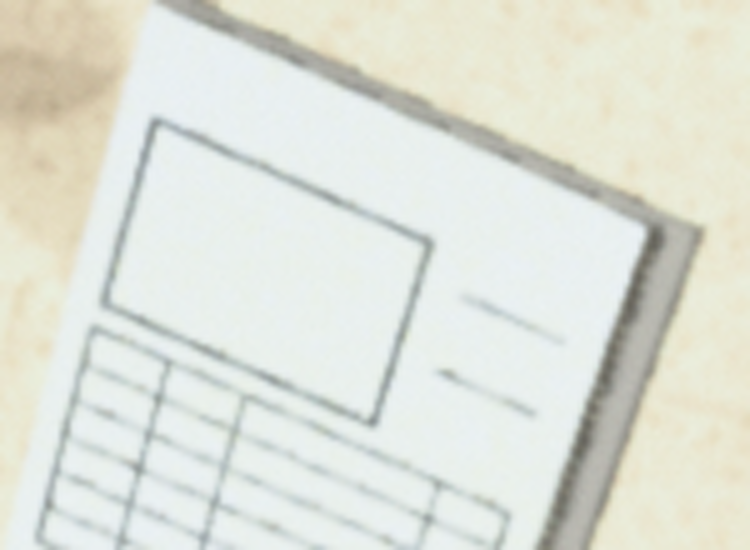

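```bash
python3 - <<'E'
from station import *
from m import *
from scipy.optimize import least_squares
c=capture("wrist")
q=(np.array([(155,120),(105,304),(375,424),(432,242)],float)+.5)/5-.5+[20,0]
f=lambda p:(proj(c,rect(.022,.035,.014)@R(p[2]).T+[p[0],p[1],0])-q).ravel()
r=least_squares(f,[.491,-.0275,-.12]);print(r.x,np.degrees(r.x[2]),r.fun.round(2))
s=sense();print(s["time_s"],s["tcp_pos"],s["joint_velocities"].round(2))
E
```

```text
[ 0.4907475  -0.027149   -0.10911881] -6.2520473220468675 [ 0.11 -0.09 -0.05  0.14 -0.06  0.01 -0.   -0.06]
20.2333 [0.56141345 0.21721166 0.19912462] [ 0.58 -0.06  0.13  0.24  0.15 -0.  ]
```

```bash
python3 - <<'E'
from station import *
print(finish_job())
E
```

```text
the job is handed in; nothing more can be done
None
```

I stamped the box on the top note and set the black stamp upright in its tray; the job was handed in at about 20 s. No verdict came back, and no ink shows in the camera pictures. The print is inferred from the press depth and force.

**Two presses:** On the first press, something stiff stopped the head at about 11.7 mm, short of the 13–13.5 mm I was aiming for. I took it to be the foot's guide posts meeting the fingertips. The wrist force rose to about 14 N, so roughly 15.5 N bore on the pad, under the 20 N limit but more than I intended. I let go, regripped 7 mm higher and pressed again in the same spot:
- The second press was held at about 12.9 mm, then at an estimated 13.6 mm.
- The pad force at 12.9 mm was about 8–9 N, close to the spring model. That puts about 2.5 N on the die, held for well over 0.3 s.
- I took no force reading during the last 0.8 mm.

**Position:** Two wrist-camera fits put the box centre at (0.492, −0.029) and (0.491, −0.027). The stamp stood at (0.4915, −0.0284), so it was within about 2 mm of the centre. It was within about 1° of square, with the card side facing the foot of the form.

**End state:**
- The last pictures show the stamp standing upright inside the tray walls.
- The gripper is open and well clear, with no contact force.
- The box cutter, calculator and marker look untouched. I checked them by eye only, not by measurement.

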